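Fit the second shelf bracket on the counter rack

TASK

Fit the loose shelf bracket to the free post of the counter rack, level with the bracket already on the other post: hook both its claws into the slots, then press it down firmly until it snaps fully home and sits square and locked. Do not knock or shift the thread carton and reels standing about.

Things in the scene. Friction and masses are not known exactly. Their poses are not given: they have to be found in the camera images.
- bracket: Loose steel shelf bracket, about 0.3 kg, starts standing on its lower edge. Origin: lower edge of its root face (which goes flat against the post), centred. x points from nose to claws (at the start roughly to the robot), z up. Arm 18 mm thick (y), flat top at z = 64, nose at x = -150; 64 deep back to x = -90, then tapered from below to 30. Centre of mass near x = -60. Heel plate 30 wide.
- grip (a point): Point on the loose bracket's top, 75 mm from the root: grip the 18 mm thick arm across here, from above; its sides are flat and free down to the lower edge, 64 mm below.
- claw_tip (a point): Back end of the loose bracket's upper claw, at (9, 0, 57) mm in its frame. Two claws 5 mm thick (y) stick out on the centre line: necks 8 high with undersides at z = 13 and 53; at their ends hooks reaching 9 beyond the root and 12 below the neck, 5 mm clear of the root face. Each claw is 20 high (z 1 to 21, 41 to 61). A bead low on the upper hook reaches 12 beyond the root.
- post_free: Post without a bracket: fixed grey steel upright 40 mm wide (y), 30 deep (x), 225 high, on the rack's 20 mm thick deck. Origin: centre of the lower edge of its slotted front face, which looks away from the robot; x points into the post, roughly to the robot, z up. Face plate 4 thick with four upright slots on its centre line, 8 wide, 26 high, lower edges at z = 60, 100, 140, 180.
- slot_top (a point): Centre of the lower edge of the free post's top slot, on its face. The bracket belongs in the two top slots: home is its origin at (0, 0, 127) mm in the post's frame, claw necks on the slots' lower edges, with 1 mm play in x and 1.5 mm each way in y. The claws enter straight only with the bracket 12 to 18 mm above home; then it is lowered to hook on.
- press (a point): Point on the loose bracket's flat top, 24 mm from the root. Lowered by hand, the hooked bracket comes to rest 4 to 8 mm above home on a sprung catch inside the post, its nose drooping about 2 degrees, and stays there when let go. About 10 to 20 N pressed down here snaps it past the catch to home, where it stays. Farther out along the arm the claws bind and it takes twice as much.
- post_used: The other post, same shape and frame, parallel to the free one and 200 mm beside it (left or right), with an identical bracket locked in its two top slots: top at z = 191 mm, nose at x = -150 in this frame. All fixed.
- carton: Bystander: white and orange carton of thread, 75 x 120 x 50 mm, on the counter. Origin: centre of its underside.
- reel_a: Bystander: thread reel 32 mm wide, 55 high, standing on the rack's deck. Origin: centre of its underside.
- reel_b: Bystander: another thread reel 32 mm wide, 55 high, standing on the rack's deck. Origin: centre of its underside.

How it is judged:
By the outcome, as a careful person would: the job done as asked, in the order asked, and still so for the second after the job is handed in, with the robot touching nothing.
It also fails if it takes over 58 s, if anything falls off the work surface, if the arm or the gripper's body presses on something with over 40 N, if the wrist force passes 120 N, or if a joint passes its speed limit or range.

ROBOT

A 6-joint arm with a two-finger parallel gripper is mounted at the origin on the work surface. World frame = base frame: x ahead of the robot, y to its left, z up, the work surface at z = 0. Lengths are in m, angles in rad, forces in N, time in s.
With the tool pointing down it reaches from about 0.225 to 0.875 m from the base axis. Payload 3.4 kg.
Tool frame: the origin (TCP) lies at the very end of the fingers, on their centre line; the grasp point (between the pads) lies 19 mm behind it (manip.grasp_offset is the distance from the TCP to the grasp point, in m); x points along the fingers, y is the direction in which the jaws open and shut, and the axes are right-handed (so a half turn about x gives the same grasp; the last joint's range is limited). The gripper opens to 85 mm and grips with 20 to 120 N. Pads are 22 mm wide; open, the fingers measure 114 mm over their backs; the gripper's body (76 mm by 85 mm) begins 54 mm behind the grasp point. The pads swing forward as they close: fully open they stand 13 mm farther back than shut.
Start: joints at [-1.35, 0.276, 1.505, -0, 1.361, -0.121], TCP at [0.193, -0.542, 0.208] pointing down, gripper open.
Joint ranges: [-2.89, 2.89], [-0.75, 2.08], [0.22, 2.7], [-1.18, 4.32], [0.11, 2.71], [-2.7, 2.7]. Speed limits (rad/s): [2.57, 2.57, 3.14, 3.14, 3.14, 3.14].

INTERFACE

Orientations are given as a unit quaternion [w, x, y, z].
In Python, from rig import manip gives the robot as it stands.
- The arm moves only by the tool step_arm, never from a script. Its argument "increments" is a list of rows, each an object with "grip": the opening, from 0 (shut) to 1 (fully open); "delta_pos": the shift along the world's x, y, z in m, a list of three; "twist": the turn about the world's z in degrees. A call has 1 to 10 rows; each row shifts and turns the commanded pose from where the row before left it; what a row does not reach is not made up. A row lasts 1/12 s, in which the tool goes at most 41.7 mm and 7.16 degrees, less where a joint would pass 70% of its speed; a pose out of reach is approached as far as the arm can. A call with a gripper value outside its range is refused whole. The fingers move at their own pace and stop on an object; "force" is the grip in N (left out, the last holds). Time passes only in rows, so rows that do not move let the fingers close. It gives the time, the measured TCP pose, the force and the opening at its end, in the units of the state.
- manip.get_state(): the state, without advancing time (a new reading comes with each control period).
- manip.get_image(name): name is "scene" or "top"; returns a dict with "img" (384x512x3 uint8, red, green, blue), "fx", "fy", "cx", "cy" (pixels), "rvec" (rotation vector, rad) and "tvec" (3), from world to camera coordinates, as OpenCV has them. Camera axes: x right, y down, z forward; pixel columns grow to the right and rows downward; lengths in m; the calibration is good to about 2 mm. A picture is of the moment at which its call begins. There is no depth.
- manip.sign_off(): hands the job in, once; it reports no verdict.
The state is a dict: "clock": time; "qpos": joint angles; "qd": joint speeds; "effort": joint torques, N m; "position": TCP position; "ee_rot": TCP orientation; "contact_force": force on the tool from outside, world axes, zero at the start; "moment": the same for the moment, N m; "width": finger opening in m.
Only numpy, scipy, OpenCV 4.12 (cv2) and the standard library are available. Lean on these libraries where they do the work, as an engineer would, in place of code of your own. Each camera call takes 0.05 s, during which the arm holds its last target. There are 200 camera calls.

## Working session

There is one attempt and no reset: what is moved stays moved. The work goes in short steps, Python scripts to look and compute and a tool call to move; the robot and the scene stay as the last step left them, time stands still between calls to the robot, and variables do not carry over. Pictures are saved under pics/ and viewed, about 8 in all and at most 12, crops included, and the job is handed in when it is done.

Besides the shell and the picture viewer there is one more tool, called in YAML: its name, and indented under it one key for each argument. step_arm: Moves the arm, as the interface text tells. Its arguments: {"type":"object","properties":{"increments":{"type":"array"},"force":{"type":"number"}},"required":["increments"]}

```bash
mkdir -p pics
cat > h.py <<'E'
import numpy as np, cv2
from rig import manip
def cam(n):
    d=manip.get_image(n); K=np.array([[d['fx'],0,d['cx']],[0,d['fy'],d['cy']],[0,0,1.]])
    R=cv2.Rodrigues(np.array(d['rvec'],float))[0]; t=np.array(d['tvec'],float).ravel()
    return d['img'],K,R,t
def ray(c,u,v):
    _,K,R,t=c; o=-R.T@t; return o,R.T@np.linalg.inv(K)@np.array([u,v,1.])
def onz(c,u,v,z):
    o,d=ray(c,u,v); return o+d*(z-o[2])/d[2]
def tri(c1,p1,c2,p2):
    A=[];b=[]
    M=np.zeros((3,3));r=np.zeros(3)
    for c,p in((c1,p1),(c2,p2)):
        o,d=ray(c,*p); d/=np.linalg.norm(d); P=np.eye(3)-np.outer(d,d); M+=P; r+=P@o
    return np.linalg.solve(M,r)
def proj(c,X):
    _,K,R,t=c; p=(R@np.asarray(X,float).T).T+t; p=p@K.T; return p[...,:2]/p[...,2:]
E
python3 - <<'E'
from h import *
s=manip.get_state(); print(s)
for n in('scene','top'):
    c=cam(n); print(n,c[1].diagonal(),-c[2].T@c[3],c[2][2])
    cv2.imwrite(f'pics/{n}0.png',cv2.resize(c[0][...,::-1],(800,600),interpolation=cv2.INTER_CUBIC))
    np.savez(f'{n}0.npz',img=c[0],K=c[1],R=c[2],t=c[3])
E
```

```text
{'clock': 0.0, 'qpos': array([-1.34998894e+00,  2.76613621e-01,  1.50615383e+00, -2.79439255e-05,
        1.36070113e+00, -1.21000828e-01]), 'qd': array([-1.86691597e-03, -6.32173483e-04,  1.76777380e-03, -8.39439910e-05,
       -3.61465471e-04, -1.26887152e-04]), 'effort': array([ 6.55110780e-04, -4.16768861e+01, -2.45807433e+01,  1.14013699e-05,
        1.12571186e-02, -9.31084884e-06]), 'position': array([ 0.19259094, -0.54116959,  0.20732089]), 'ee_rot': array([-0.11960008, -0.69676184, -0.12092394,  0.6968473 ]), 'contact_force': array([-0.26839563, -0.04030504, -0.86041867]), 'moment': array([-0.01924329, -0.03582454,  0.03248947]), 'width': 0.08508989096855907}
scene [375.91263271 375.91263271   1.        ] [1.35796982 0.25603856 0.77568257] [-0.75796965 -0.24579113 -0.60420918]
top [412.35315986 412.35315986   1.        ] [0.50837314 0.02911848 1.15211747] [ 0.05492267 -0.01735681 -0.99833974]
```

View pics/scene0.png

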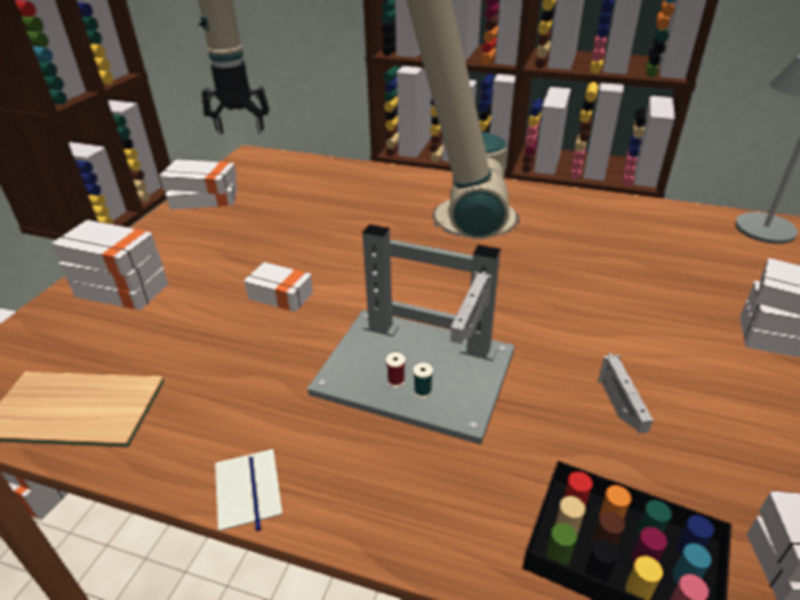

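View pics/top0.png

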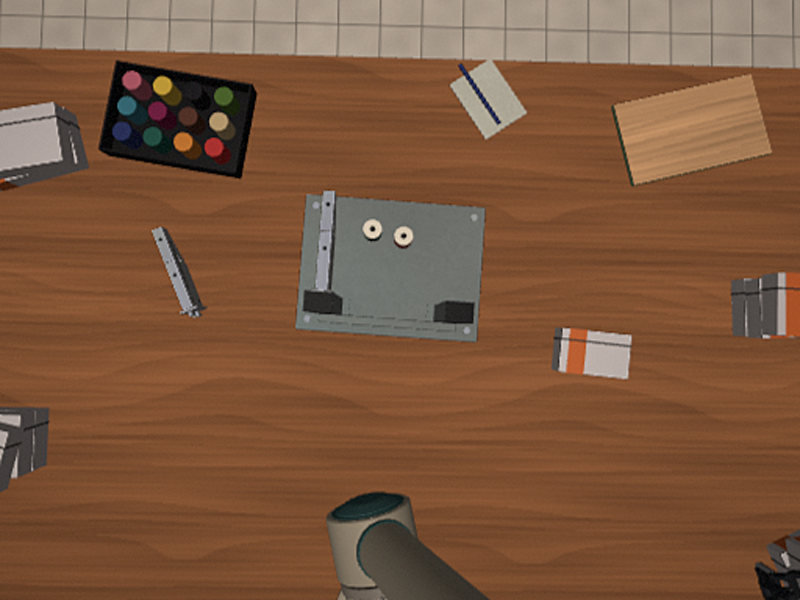

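The scene view shows the used post (right, with bracket), the free post (left, top ≈ (377,232)), and the loose bracket at ≈ (625,392). In the top view the loose bracket runs from nose (157,230) to claws (192,313), the used bracket is at (326,242), the free post cap at (454,312) and the reels at (372,229) and (403,236). The carton is at (592,353).

Run:
```python
from h import *
def ld(n):
    d=np.load(n+'0.npz'); return d['img'],d['K'],d['R'],d['t']
T=ld('top');S=ld('scene')
def crop(c,x,y,w,h,f):
    return cv2.resize(c[0][y:y+h,x:x+w,::-1],None,fx=f,fy=f,interpolation=cv2.INTER_NEAREST)
a=crop(T,92,140,44,68,6); b=crop(T,188,118,128,104,4) # 264x408 ; 512x416
can=np.zeros((416,780,3),np.uint8); can[:408,:264]=a; can[:416,266:778]=b
cv2.imwrite('pics/c1.png',can)
a=crop(S,220,140,110,95,5); b=crop(S,376,220,50,60,5)
can=np.zeros((475,800,3),np.uint8); can[:475,:550]=a; can[:300,550:800]=b
cv2.imwrite('pics/c2.png',can)
```

```text
(no output)
```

View pics/c1.png

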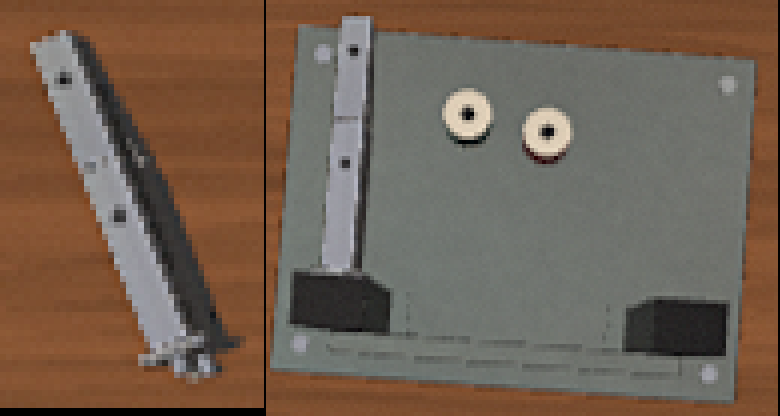

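View pics/c2.png

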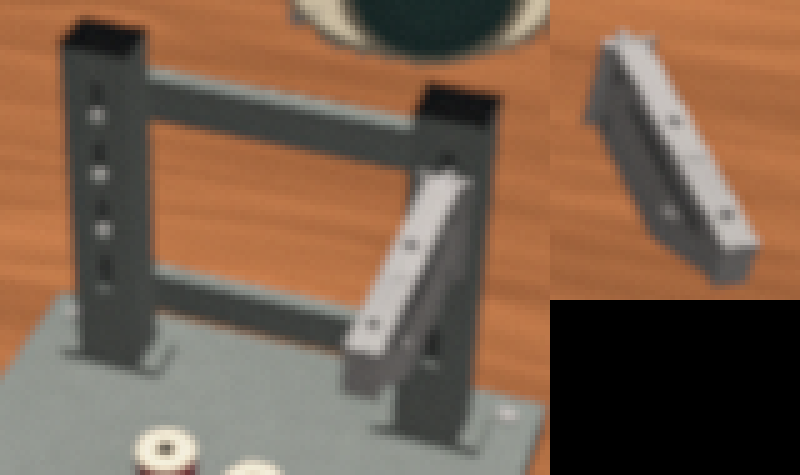

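```bash
cat > m.py <<'E'
from h import *
def ld(n):
    d=np.load(n+'0.npz'); return d['img'],d['K'],d['R'],d['t']
T=ld('top');S=ld('scene')
def face(c,x,y,w,h,z,thr=135):
    im=c[0][y:y+h,x:x+w].astype(int)
    m=((im.min(2)>thr)&(im[...,0]-im[...,2]<25)).astype(np.uint8)
    n,l,st,ce=cv2.connectedComponentsWithStats(m); k=1+np.argmax(st[1:,4]); v,u=np.nonzero(l==k)
    P=np.array([onz(c,a+x,b+y,z)[:2] for a,b in zip(u,v)])
    q=P.mean(0); vt=np.linalg.svd(P-q,full_matrices=False)[2][0]; vt*=-np.sign(vt[0])  # toward -x world
    vn=np.array([-vt[1],vt[0]]); s=(P-q)@vt; w=(P-q)@vn
    return q,vt,np.degrees(np.arctan2(vt[1],vt[0])),(s.min(),s.max()),np.percentile(w,[1,50,99]),len(P)
E
python3 - <<'E'
from m import *
np.set_printoptions(precision=4,suppress=True)
print('loose top',face(T,92,140,44,58,.064))
print('used top',face(T,188+12,118,20,72,.211))
print('loose scene',face(S,376,220,50,60,.064,150))
print('used scene',face(S,285,172,34,42,.211,150))
# deck corners top view (crop px /4 + offset), z=.02
for p in((299,25),(756,60),(735,402),(270,368)):print('deck',onz(T,188+(p[0]-266+0)/4,118+p[1]/4,.02))
# cap free post z=.245: front corners(far)
for p in((656,300),(728,303),(726,355),(655,352)):print('cap free',onz(T,188+(p[0]-266)/4,118+p[1]/4,.245))
for p in((291,268),(362,275),(360,333),(289,327)):print('cap used',onz(T,188+(p[0]-266)/4,118+p[1]/4,.245))
for p in((467,114),(547,132)):print('reel',onz(T,188+(p[0]-266)/4,118+p[1]/4,.075))
for p in((590,348),(632,352)): print('carton',onz(T,p[0]/1.5625,p[1]/1.5625,.05))
E
```

```text
loose top (array([0.5919, 0.3885]), array([-0.9181, -0.3963]), np.float64(-156.65464431669471), (np.float64(-0.07479607101760188), np.float64(0.07292741532272622)), array([-0.0082,  0.0001,  0.008 ]), 323)
used top (array([0.6267, 0.1197]), array([-0.9984,  0.0567]), np.float64(176.75014523617577), (np.float64(-0.07466775518889887), np.float64(0.07174259458162437)), array([-0.0081,  0.0001,  0.008 ]), 430)
loose scene (array([0.5955, 0.3885]), array([-0.9171, -0.3986]), np.float64(-156.50920234563097), (np.float64(-0.07088573781843642), np.float64(0.0776648789833759)), array([-0.0076,  0.0001,  0.0075]), 240)
used scene (array([0.632 , 0.1195]), array([-0.9985,  0.0543]), np.float64(176.8848088114241), (np.float64(-0.07096279397869702), np.float64(0.07887131070433631)), array([-0.008 , -0.0001,  0.0083]), 239)
deck [0.7326 0.1713 0.02  ]
deck [ 0.7152 -0.1457  0.02  ]
deck [ 0.4784 -0.1339  0.02  ]
deck [0.4957 0.1848 0.02  ]
cap free [ 0.5396 -0.0572  0.245 ]
cap free [ 0.5387 -0.097   0.245 ]
cap free [ 0.51   -0.0962  0.245 ]
cap free [ 0.5109 -0.057   0.245 ]
cap used [0.5533 0.1439 0.245 ]
cap used [0.5502 0.1049 0.245 ]
cap used [0.5183 0.1052 0.245 ]
cap used [0.5209 0.1441 0.245 ]
reel [0.6652 0.0528 0.075 ]
reel [ 0.6544 -0.      0.075 ]
carton [ 0.4714 -0.3239  0.05  ]
carton [ 0.4659 -0.3964  0.05  ]
```

Run:
```python
from h import *
from scipy.spatial.transform import Rotation as Ro
s=manip.get_state();q=s['ee_rot'];R=Ro.from_quat(np.r_[q[1:],q[0]]).as_matrix()
print(R.round(4)); print(np.degrees(np.arctan2(R[1,1],R[0,1]))); print(manip.grasp_offset)
```

```text
[[-4.000e-04  3.351e-01 -9.422e-01]
 [ 1.600e-03 -9.422e-01 -3.351e-01]
 [-1.000e+00 -1.700e-03 -2.000e-04]]
-70.41931114646862
0.0187
```

step_arm:
  increments:
    - {"grip": 1, "delta_pos": [0, 0, 0.03], "twist": 0}
    - {"grip": 1, "delta_pos": [0, 0, 0.03], "twist": 1}
    - {"grip": 1, "delta_pos": [0, 0, 0.03], "twist": 1}
    - {"grip": 1, "delta_pos": [0, 0, 0.03], "twist": 1.8}
    - {"grip": 1, "delta_pos": [0.013, 0.031, 0], "twist": 0}
    - {"grip": 1, "delta_pos": [0.013, 0.031, 0], "twist": 0}
    - {"grip": 1, "delta_pos": [0.013, 0.031, 0], "twist": 0}
    - {"grip": 1, "delta_pos": [0.013, 0.031, 0], "twist": 0}
    - {"grip": 1, "delta_pos": [0.013, 0.031, 0], "twist": 0}
    - {"grip": 1, "delta_pos": [0.013, 0.031, 0], "twist": 0}

```text
clock: 0.93
position: [0.2709, -0.354, 0.3278]
ee_rot: [0.143, 0.692, 0.143, -0.692]
contact_force: [1.0, -0.4, 1.1]
width: 0.0854
```

step_arm:
  increments:
    - {"grip": 1, "delta_pos": [0.013, 0.031, 0], "twist": 0}
    - {"grip": 1, "delta_pos": [0.013, 0.031, 0], "twist": 0}
    - {"grip": 1, "delta_pos": [0.013, 0.031, 0], "twist": 0}
    - {"grip": 1, "delta_pos": [0.013, 0.031, 0], "twist": 0}
    - {"grip": 1, "delta_pos": [0.013, 0.031, 0], "twist": 0}
    - {"grip": 1, "delta_pos": [0.013, 0.031, 0], "twist": 0}
    - {"grip": 1, "delta_pos": [0.013, 0.031, 0], "twist": 0}
    - {"grip": 1, "delta_pos": [0.013, 0.031, 0], "twist": 0}
    - {"grip": 1, "delta_pos": [0.013, 0.031, 0], "twist": 0}
    - {"grip": 1, "delta_pos": [0.013, 0.031, 0], "twist": 0}

```text
clock: 1.77
position: [0.4007, -0.044, 0.328]
ee_rot: [-0.143, -0.692, -0.143, 0.693]
contact_force: [0.4, -0.4, -0.8]
width: 0.0856
```

step_arm:
  increments:
    - {"grip": 1, "delta_pos": [0.013, 0.031, 0], "twist": 0}
    - {"grip": 1, "delta_pos": [0.013, 0.031, 0], "twist": 0}
    - {"grip": 1, "delta_pos": [0.013, 0.031, 0], "twist": 0}
    - {"grip": 1, "delta_pos": [0.013, 0.031, 0], "twist": 0}
    - {"grip": 1, "delta_pos": [0.013, 0.031, 0], "twist": 0}
    - {"grip": 1, "delta_pos": [0.013, 0.031, 0], "twist": 0}
    - {"grip": 1, "delta_pos": [0.013, 0.031, 0], "twist": 0}
    - {"grip": 1, "delta_pos": [0.013, 0.031, 0], "twist": 0}
    - {"grip": 1, "delta_pos": [0.013, 0.031, 0], "twist": 0}
    - {"grip": 1, "delta_pos": [0.013, 0.031, 0], "twist": 0}

```text
clock: 2.6
position: [0.5308, 0.2659, 0.3277]
ee_rot: [-0.144, -0.692, -0.143, 0.693]
contact_force: [1.4, -0.5, 0.5]
width: 0.0852
```

step_arm:
  increments:
    - {"grip": 1, "delta_pos": [0.0155, 0.0306, 0], "twist": 0}
    - {"grip": 1, "delta_pos": [0.0155, 0.0306, 0], "twist": 0}
    - {"grip": 1, "delta_pos": [0.0155, 0.0306, 0], "twist": 0}
    - {"grip": 1, "delta_pos": [0.0153, 0.0305, 0], "twist": 0}
    - {"grip": 1, "delta_pos": [0, 0, -0.035], "twist": 0}
    - {"grip": 1, "delta_pos": [0, 0, -0.035], "twist": 0}
    - {"grip": 1, "delta_pos": [0, 0, -0.035], "twist": 0}
    - {"grip": 1, "delta_pos": [0, 0, -0.035], "twist": 0}
    - {"grip": 1, "delta_pos": [0, 0, -0.035], "twist": 0}
    - {"grip": 1, "delta_pos": [0, 0, -0.035], "twist": 0}

```text
clock: 3.43
position: [0.5919, 0.3863, 0.1161]
ee_rot: [-0.143, -0.692, -0.143, 0.693]
contact_force: [0.0, 0.4, 0.0]
width: 0.0855
```

```bash
cat > st.py <<'E'
from h import *
from scipy.spatial.transform import Rotation as Ro
s=manip.get_state();q=s['ee_rot'];R=Ro.from_quat(np.r_[q[1:],q[0]]).as_matrix()
print(s['position'].round(4),'jaw',np.degrees(np.arctan2(R[1,1],R[0,1])).round(2),'tilt',R[:,0].round(4),s['contact_force'].round(2),s['moment'].round(2),s['width'],s['clock'],s['qpos'].round(2))
E
python3 st.py
```

```text
[0.5919 0.3863 0.1161] jaw -66.61 tilt [-8.e-04 -5.e-04 -1.e+00] [0.   0.39 0.02] [ 0.03 -0.06  0.01] 0.08549272035207975 3.4333 [ 0.48  0.53  1.33 -0.    1.28  1.64]
```

step_arm:
  increments:
    - {"grip": 1, "delta_pos": [0.0007, 0.0019, -0.03], "twist": 0}
    - {"grip": 1, "delta_pos": [0, 0, -0.03], "twist": 0}
    - {"grip": 1, "delta_pos": [0, 0, -0.02], "twist": 0}
    - {"grip": 1, "delta_pos": [0, 0, -0.012], "twist": 0}
    - {"grip": 0, "delta_pos": [0, 0, 0], "twist": 0}
    - {"grip": 0, "delta_pos": [0, 0, 0], "twist": 0}
    - {"grip": 0, "delta_pos": [0, 0, 0], "twist": 0}
    - {"grip": 0, "delta_pos": [0, 0, 0], "twist": 0}
    - {"grip": 0, "delta_pos": [0, 0, 0], "twist": 0}
    - {"grip": 0, "delta_pos": [0, 0, 0], "twist": 0}
  force: 60

```text
clock: 4.27
position: [0.5942, 0.3891, 0.0282]
ee_rot: [0.143, 0.694, 0.144, -0.691]
contact_force: [0.0, 0.3, -0.4]
width: 0.0167
```

step_arm:
  increments:
    - {"grip": 0, "delta_pos": [0, 0, 0], "twist": 0}
    - {"grip": 0, "delta_pos": [0, 0, 0], "twist": 0}
    - {"grip": 0, "delta_pos": [0, 0, 0], "twist": 0}
    - {"grip": 0, "delta_pos": [0, 0, 0], "twist": 0}

```text
clock: 4.6
position: [0.5943, 0.3891, 0.0281]
ee_rot: [0.143, 0.694, 0.144, -0.691]
contact_force: [0.1, 0.7, 5.9]
width: 0.0165
```

```bash
python3 st.py
```

```text
[0.5943 0.3891 0.0281] jaw -66.62 tilt [ 0.003   0.0016 -1.    ] [0.15 0.68 5.91] [ 0.01  0.06 -0.03] 0.016453244513150733 4.6 [0.48 0.6  1.43 0.   1.11 1.64]
```

step_arm:
  increments:
    - {"grip": 0, "delta_pos": [0, 0, 0.01], "twist": 0}
    - {"grip": 0, "delta_pos": [0, 0, 0.025], "twist": 0}
    - {"grip": 0, "delta_pos": [0, 0, 0.035], "twist": 0}
    - {"grip": 0, "delta_pos": [0, 0, 0.035], "twist": 0}
    - {"grip": 0, "delta_pos": [0, 0, 0.035], "twist": 0}
    - {"grip": 0, "delta_pos": [0, 0, 0.035], "twist": 0}
    - {"grip": 0, "delta_pos": [0, 0, 0.035], "twist": 0}
    - {"grip": 0, "delta_pos": [0, 0, 0.035], "twist": 0}
    - {"grip": 0, "delta_pos": [0, 0, 0.035], "twist": 0}
    - {"grip": 0, "delta_pos": [0, 0, 0.03], "twist": 0}

```text
clock: 5.43
position: [0.5927, 0.3881, 0.3387]
ee_rot: [0.143, 0.693, 0.143, -0.692]
contact_force: [0.8, 0.3, -1.6]
width: 0.0161
```

```bash
python3 st.py
```

```text
[0.5927 0.3881 0.3387] jaw -66.62 tilt [ 5.e-04 -0.e+00 -1.e+00] [ 0.77  0.29 -1.56] [ 0.02 -0.07 -0.02] 0.016111052470898817 5.4333 [ 0.48  0.46  0.91 -0.    1.77  1.64]
```

step_arm:
  increments:
    - {"grip": 0, "delta_pos": [0.0045, -0.0336, 0], "twist": -1.9}
    - {"grip": 0, "delta_pos": [0.0045, -0.0336, 0], "twist": -1.9}
    - {"grip": 0, "delta_pos": [0.0045, -0.0336, 0], "twist": -1.9}
    - {"grip": 0, "delta_pos": [0.0045, -0.0336, 0], "twist": -1.9}
    - {"grip": 0, "delta_pos": [0.0045, -0.0336, 0], "twist": -1.9}
    - {"grip": 0, "delta_pos": [0.0045, -0.0336, 0], "twist": -1.9}
    - {"grip": 0, "delta_pos": [0.0045, -0.0336, 0], "twist": -1.9}
    - {"grip": 0, "delta_pos": [0.0045, -0.0336, 0], "twist": -1.9}
    - {"grip": 0, "delta_pos": [0.0045, -0.0336, 0], "twist": -1.9}
    - {"grip": 0, "delta_pos": [0.0045, -0.0336, 0], "twist": -1.9}

```text
clock: 6.27
position: [0.6374, 0.0508, 0.3359]
ee_rot: [-0.026, -0.706, -0.026, 0.707]
contact_force: [1.0, -0.2, -1.8]
width: 0.0165
```

step_arm:
  increments:
    - {"grip": 0, "delta_pos": [0.0045, -0.0336, 0], "twist": -1.9}
    - {"grip": 0, "delta_pos": [0.0045, -0.0336, 0], "twist": -1.9}
    - {"grip": 0, "delta_pos": [0.0045, -0.0336, 0], "twist": -1.9}
    - {"grip": 0, "delta_pos": [0.0045, -0.0336, 0], "twist": -1.9}
    - {"grip": 0, "delta_pos": [0, 0, -0.035], "twist": 0}
    - {"grip": 0, "delta_pos": [0, 0, -0.035], "twist": 0}
    - {"grip": 0, "delta_pos": [0, 0, -0.035], "twist": 0}
    - {"grip": 0, "delta_pos": [0, 0, -0.025], "twist": 0}
    - {"grip": 0, "delta_pos": [0, 0, -0.015], "twist": 0}
    - {"grip": 0, "delta_pos": [0, 0, 0], "twist": 0}

```text
clock: 7.1
position: [0.6526, -0.0813, 0.186]
ee_rot: [0.021, -0.703, 0.019, 0.711]
contact_force: [-0.4, 0.1, -3.4]
width: 0.0164
```

```bash
python3 st.py
python3 - <<'E'
from h import *
can=np.zeros((560,800,3),np.uint8)
for n,(x,y,w,h,f),ox in(('scene',(200,110,90,130,4),0),('top',(250,90,80,120,4),400)):
    c=cam(n); np.savez(f'{n}1.npz',img=c[0],K=c[1],R=c[2],t=c[3])
    a=cv2.resize(c[0][y:y+h,x:x+w,::-1],None,fx=f,fy=f,interpolation=cv2.INTER_NEAREST); can[:a.shape[0],ox:ox+a.shape[1]]=a
cv2.imwrite('pics/c3.png',can)
E
```

```text
[ 0.6526 -0.0813  0.186 ] jaw -93.23 tilt [-0.0108  0.0024 -0.9999] [-0.44  0.12 -3.41] [0.03 0.02 0.03] 0.016379607270723084 7.1 [-0.23  0.42  1.34 -0.    1.39  1.4 ]
```

View pics/c3.png

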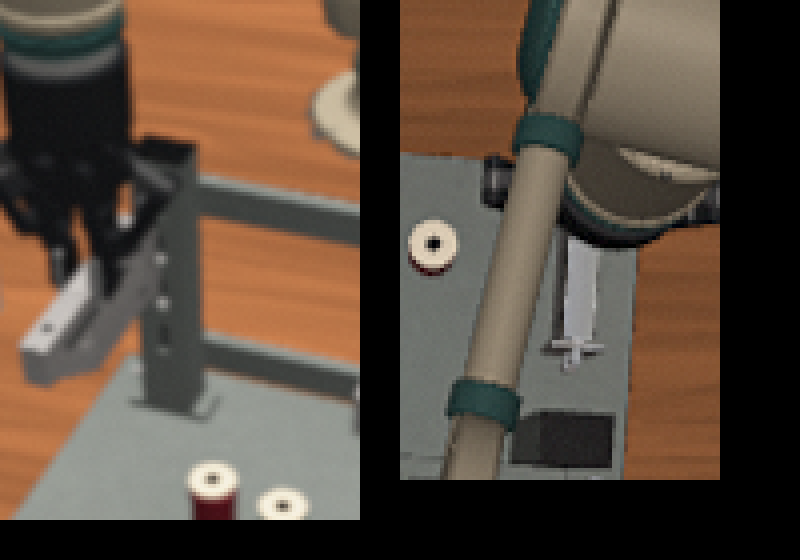

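The claw and heel plate show in the top view at (572,365) and (574,345), in line with the post cap at (580,440). In the scene view the nose top edge runs from (22,350) to about (52,357). I'll measure the bracket against the post.

```bash
python3 st.py
cat > m2.py <<'E'
from h import *
def meas(k,zt=.222,hx=(280,308),hy=(148,176)):
    def ld(n):
        d=np.load(f'{n}{k}.npz'); return d['img'],d['K'],d['R'],d['t']
    return ld('top'),ld('scene')
E
python3 - <<'E'
from m2 import *
np.set_printoptions(precision=4,suppress=True,linewidth=160)
T,S=meas(1)
im=T[0].astype(int)
for v in range(150,186): print(v,' '.join('%3d'%x for x in im[v,282:306].mean(1)))
print()
im=S[0].astype(int)
for v in range(180,208): print(v,' '.join('%3d'%x for x in im[v,202:222].mean(1)))
E
```

```text
[ 0.6558 -0.0819  0.1909] jaw -93.22 tilt [-1.6e-03  2.0e-04 -1.0e+00] [ 0.63 -0.64 -1.86] [ 0.02 -0.07 -0.05] 0.01608061703792254 7.2 [-0.23  0.42  1.33 -0.    1.39  1.4 ]
150 124 119 114 106  92  75 111  80  60  40 157 155 139 108  45   0   1   2   8   9   3   5   6  10
151 124 117 113 103  89  85 112  80  62  41 173 161 161 153 135 106  42  26   5   0   1   0   0   2
152 124 119 109 100  87  88 114  82  53  38 168 157 153 155 157 147 134 126  99  74  72  69  50  67
153 122 115 109  98  77  98 117  74  51  36 156 156 153 153 149 151 155 148 121 105 105 108  98 109
154 119 113 108  93  75 109 117  71  51  31 158 156 152 153 147 149 151 136 111 111 114 113 114 112
155 121 113 104  92  86 108 117  71  47  29 163 158 154 151 146 147 152 133 110 108 108 112 112 112
156 118 110 102  84  89 109 108  67  50  43 165 157 154 151 146 151 152 126 107 106 106 110 112 113
157 117 111 100  77 101 110 105  67  49  53 159 158 152 152 147 148 154 119 107 106 112 111 110 111
158 115 107  95  74 109 111 105  66  50  55 151 155 154 152 148 149 154 100 104 108 109 110 108 109
159 113 105  88  78 110 113
[... 4325 characters left out ...]
  97  96  94  97  95  94  94
200 117 117 112  99  91  86  86  85  87  91  93  95  93  94  94  95  95  95  95  95
201 120 119 115 104  91  85  86  85  87  90  93  94  94  94  94  94  94  94  96  95
202 121 121 118 107  93  86  85  87  87  90  94  95  94  94  95  97  96  98  97  98
203 123 122 122 113  98  87  87  87  86  90  92  93  94  96  98  98  99 104 106 105
204 121 122 121 116 100  89  85  86  87  88  91  93  97 106 110 108 110 115 115 115
205 122 122 121 116 107  98  91  90  89  91  95  99 107 117 121 122 120 122 121 119
206 127 126 124 123 117 114 111 107 102  99 103 111 119 124 125 124 126 124 124 125
207 127 127 126 126 126 127 126 122 120 115 116 119 122 123 123 123 124 125 126 125
```

```bash
cat > m3.py <<'E'
from h import *
import sys
np.set_printoptions(precision=4,suppress=True,linewidth=160)
ang=np.radians(176.82); ax=np.array([np.cos(ang),np.sin(ang)]); n=np.array([-ax[1],ax[0]])  # n: toward -y
used=np.array([.6267,.11975]); free=used+.2*n
def run(k,v0=154,v1=173,zt=.226):
    for nm in('top','scene'):
        c=cam(nm); np.savez(f'{nm}{k}.npz',img=c[0],K=c[1],R=c[2],t=c[3])
        if nm=='top':T=c
        else:S=c
    M=[];W=[]
    for v in range(v0,v1):
        r=T[0][v].astype(float).mean(1); i=np.arange(280,310); g=r[i]
        # light run above 130, subpixel crossings at 130
        on=np.nonzero(g>130)[0]
        if len(on)<5: continue
        a,b=on[0],on[-1]
        e0=i[a]-(g[a]-130)/(g[a]-g[a-1]); e1=i[b]+(g[b]-130)/(g[b]-g[b+1])
        M.append(onz(T,(e0+e1)/2,v,zt)[:2]); W.append(e1-e0)
    M=np.array(M); p=np.polyfit(M[:,0],M[:,1],1)
    print('rows',len(M),'width px',np.median(W),'yaw',180+np.degrees(np.arctan(p[0])),'resid',np.std(M[:,1]-np.polyval(p,M[:,0])))
    q=M.mean(0); print('mid',q,'lateral off (+ = toward -y)',(q-free)@n,'s along x from free ref',(q-free)@ax)
    return T,S,p
def vplane(c,u,v,p):  # ray with vertical plane y=p0 x+p1
    o,d=ray(c,u,v); t=(p[0]*o[0]+p[1]-o[1])/(d[1]-p[0]*d[0]); return o+d*t
E
python3 - <<'E'
from m3 import *
T,S,p=run(2)
# scene nose: top edge row of nose, midpoint columns
g=S[0].astype(float).mean(2)
# light top-face mask near nose
m=(g[175:210,200:232]>160).astype(np.uint8)
k,l,st,ce=cv2.connectedComponentsWithStats(m);j=1+np.argmax(st[1:,4])
cs=cv2.findContours((l==j).astype(np.uint8),0,2)[0][0][:,0]+[200,175]
print('left',cs[cs[:,0].argmin()],'bottom',cs[cs[:,1].argmax()])
a=cs[cs[:,0].argmin()];b=cs[cs[:,1].argmax()]; mid=(a+b)/2.+[ -.2,.6]
X=vplane(S,*mid,p); print('nose top mid',mid,X, 'root x from nose', X[:2]+.15*ax)
print('T cap check lateral',[(np.array(q)-free)@n for q in((.5403,-.0760),)])
E
python3 st.py
```

```text
rows 19 width px 7.352143392625919 yaw 176.75079884033323 resid 0.00011472886747893678
mid [ 0.6084 -0.0796] lateral off (+ = toward -y) 2.3277746958893756e-05 s along x from free ref 0.007169785719245785
left [204 193] bottom [206 195]
nose top mid [204.8 194.6] [ 0.7377 -0.0869  0.2346] root x from nose [ 0.5879 -0.0786]
T cap check lateral [np.float64(0.00024144741887920096)]
[ 0.6573 -0.0822  0.1931] jaw -93.21 tilt [ 2.9e-03 -8.0e-04 -1.0e+00] [ 0.59  0.26 -2.19] [ 0.02 -0.02  0.05] 0.01604087150237407 7.3 [-0.23  0.41  1.33 -0.    1.39  1.4 ]
```

```bash
python3 - <<'E'
from m3 import *
T,S,p=run(3)
x0,y0=196,176
a=cv2.resize(S[0][y0:y0+40,x0:x0+50,::-1],None,fx=10,fy=10,interpolation=cv2.INTER_CUBIC)
cv2.imwrite('pics/c4.png',a)
for m in((207,197),(206,196.5),(206.5,196)): print(vplane(S,*m,p))
E
python3 st.py
```

```text
rows 19 width px 7.410609955597124 yaw 176.72390955312162 resid 0.00015988916405146106
mid [ 0.6085 -0.08  ] lateral off (+ = toward -y) 0.0004794352377088535 s along x from free ref 0.007134992246113956
[ 0.7286 -0.0869  0.2205]
[ 0.7327 -0.0871  0.2251]
[ 0.7302 -0.087   0.2248]
[ 0.6573 -0.0822  0.1933] jaw -93.21 tilt [ 3.4e-03 -9.0e-04 -1.0e+00] [ 0.21 -0.34 -3.38] [-0.   -0.04  0.01] 0.016087740248880936 7.4 [-0.23  0.41  1.33 -0.    1.39  1.4 ]
```

View pics/c4.png

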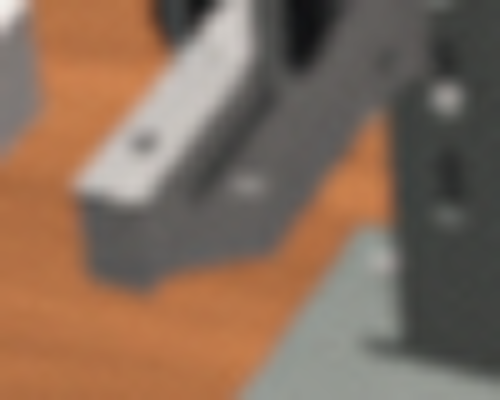

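The bracket's nose top edge runs (75,188)–(152,204) in the crop, and its sides look clean and level. I'll locate the root from the top view's claw and heel rows.

Run:
```python
from m3 import *
def ld(n,k):
    d=np.load(f'{n}{k}.npz'); return d['img'],d['K'],d['R'],d['t']
T=ld('top',3);S=ld('scene',3)
g=T[0].astype(int).mean(2).astype(int)
for v in range(172,184): print(v,g[v,288:300], onz(T,294,v,.228)[:2])
# scene nose ray at x plane
for xn in(.729,.731,.733):
    o,d=ray(S,206.8,195.1); print(xn,o+d*(xn-o[0])/d[0])
# same for used bracket: nose mid in scene crop c2 (345..387,352)->x=.702
d0=ld('scene',0)
o,d=ray(d0,220+366/5-.5,140+351/5-.5); print('used nose expect z .211, y .1155',o+d*(.702-o[0])/d[0])
# slot lower edges of free post: expected projections vs. bright spots seen
for z in(.2,.16,.12,.08): print(proj(d0,np.array([.5414,-.0758,z])), (proj(d0,np.array([.5414,-.0758,z]))-[220,140]+.5)*5)
```

```text
172 [ 63  52  34 158 160 157 156 152 151 148 152 112] [ 0.5878 -0.0773]
173 [ 79  96  85 123 104 119 127 129 115 157 151 109] [ 0.5856 -0.0773]
174 [168 158 151 147 136 135 137 143 135 156 167 153] [ 0.5833 -0.0773]
175 [129 113 106 102 106 110 123 121 125 130 139 141] [ 0.581  -0.0774]
176 [ 39  41  29  44  52 108 140 103  70  73  73  87] [ 0.5788 -0.0774]
177 [ 83  82  78 114 116 132 157 111  58  60  59  93] [ 0.5765 -0.0774]
178 [110 110  98 134 107 129 160 132  99  99  97 110] [ 0.5743 -0.0775]
179 [109 112  90 133  83  92 121 128 111 110 111 110] [ 0.572  -0.0775]
180 [110 113  74 110 112 136 124 113 110 108 109 110] [ 0.5698 -0.0775]
181 [109 110 100  96 109 113 114 111 108 108 108 112] [ 0.5675 -0.0775]
182 [108 111 113 108 106  95 103 108 109 108 110 108] [ 0.5653 -0.0776]
183 [108 110 110 112 108 107 109 108 108 108 109 109] [ 0.563  -0.0776]
0.729 [ 0.729  -0.0866  0.2267]
0.731 [ 0.731  -0.0855  0.2284]
0.733 [ 0.733  -0.0844  0.2302]
used nose expect z .211, y .1155 [0.702  0.1171 0.2102]
[239.168 163.706] [ 98.3401 121.03  ]
[239.7978 175.4574] [101.4892 179.7869]
[240.3999 186.6908] [104.4995 235.9541]
[240.976  197.4398] [107.3799 289.699 ]
```

step_arm:
  increments:
    - {"grip": 0, "delta_pos": [-0.007, 0.0004, -0.0032], "twist": 0}
    - {"grip": 0, "delta_pos": [-0.007, 0.0004, 0], "twist": 0}
    - {"grip": 0, "delta_pos": [-0.007, 0.0004, 0], "twist": 0}
    - {"grip": 0, "delta_pos": [-0.004, 0.0004, 0], "twist": 0}
    - {"grip": 0, "delta_pos": [0, 0, 0], "twist": 0}
    - {"grip": 0, "delta_pos": [0, 0, 0], "twist": 0}
    - {"grip": 0, "delta_pos": [0, 0, 0], "twist": 0}

```text
clock: 7.98
position: [0.6315, -0.0804, 0.1883]
ee_rot: [-0.02, 0.707, -0.02, -0.707]
contact_force: [0.1, 0.3, -2.9]
width: 0.0166
```

```bash
python3 - <<'E'
from m3 import *
T,S,p=run(4,166,184)
g=T[0].astype(int).mean(2).astype(int)
for v in range(182,194): print(v,g[v,287:301], onz(T,294,v,.226)[:2])
x0,y0=255,150
a=cv2.resize(T[0][y0:y0+60,x0:x0+60,::-1],None,fx=9,fy=9,interpolation=cv2.INTER_CUBIC)
cv2.imwrite('pics/c5.png',a)
E
python3 st.py
```

```text
rows 18 width px 7.342545517815779 yaw 176.53403702724478 resid 0.0001736315582356181
mid [ 0.5823 -0.0777] lateral off (+ = toward -y) -0.00039641756189401725 s along x from free ref 0.03333968780607529
182 [ 60  57  27 158 154 154 151 150 149 149 137 110 109 110] [ 0.5654 -0.0778]
183 [ 67  58  28 159 155 151 152 149 149 153 127 108 108 109] [ 0.5631 -0.0778]
184 [ 62  38  21 174 172 157 161 159 163 156 128 109 107 110] [ 0.5609 -0.0779]
185 [139 137 130 168 175 163 127 124 134 113  89  83  96 105] [ 0.5586 -0.0779]
186 [117 122 133 130 133 162 150 141 145 143 139 141 149  98] [ 0.5563 -0.0779]
187 [ 48  53  64  82  79 133 162 133 102 100 108 108 118 100] [ 0.5541 -0.078 ]
188 [ 95  91  69 108 112 125 157 111  50  52  70  86  95 109] [ 0.5518 -0.078 ]
189 [116 117  95 132 116 144 159 124  95  98 104 111 112 108] [ 0.5496 -0.078 ]
190 [112 115  85 153  86 151 164 126 110 109 108 108 109 108] [ 0.5473 -0.078 ]
191 [118 124  68 130  97 140 132 117 111 113 111 111 109 113] [ 0.5451 -0.0781]
192 [ 84  85  56  74  89  99  85 100 100 103 101 113 116 115] [ 0.5428 -0.0781]
193 [35 39 35 37 47 49 46 58 60 61 60 73 76 75] [ 0.5406 -0.0781]
[ 0.6315 -0.0805  0.1881] jaw -93.22 tilt [ 4.e-04 -2.e-04 -1.e+00] [-0.19  0.17 -2.59] [-0.01 -0.04 -0.02] 0.01632487398165627 8.0833 [-0.24  0.38  1.4  -0.    1.36  1.39]
```

View pics/c5.png

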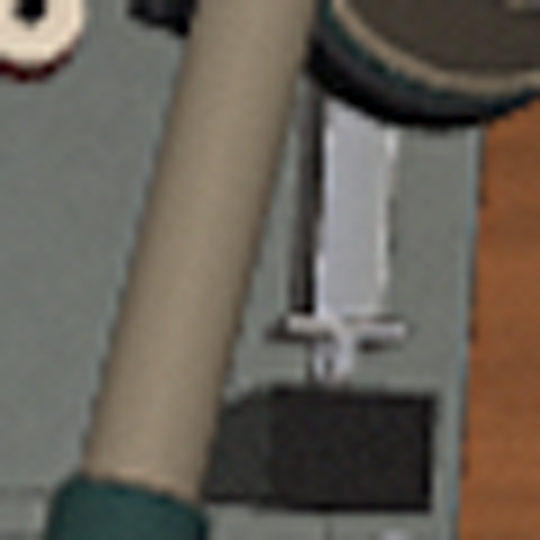

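step_arm:
  increments:
    - {"grip": 0, "delta_pos": [0, -0.0003, 0.002], "twist": 0.2}
    - {"grip": 0, "delta_pos": [0, 0, 0], "twist": 0}
    - {"grip": 0, "delta_pos": [0, 0, 0], "twist": 0}
    - {"grip": 0, "delta_pos": [0, 0, 0], "twist": 0}

```text
clock: 8.42
position: [0.6314, -0.0807, 0.19]
ee_rot: [0.019, -0.707, 0.019, 0.707]
contact_force: [0.8, 0.1, -2.4]
width: 0.0164
```

step_arm:
  increments:
    - {"grip": 0, "delta_pos": [-0.002, 0.0001, 0], "twist": 0}
    - {"grip": 0, "delta_pos": [-0.002, 0.0001, 0], "twist": 0}
    - {"grip": 0, "delta_pos": [-0.002, 0.0001, 0], "twist": 0}
    - {"grip": 0, "delta_pos": [0, 0, 0], "twist": 0}
    - {"grip": 0, "delta_pos": [0, 0, 0], "twist": 0}

```text
clock: 8.83
position: [0.625, -0.0804, 0.1901]
ee_rot: [-0.019, 0.707, -0.019, -0.707]
contact_force: [-0.2, 0.2, -2.6]
width: 0.0159
```

```bash
python3 st.py
```

```text
[ 0.625  -0.0804  0.1901] jaw -93.02 tilt [ 1.e-04 -1.e-04 -1.e+00] [-0.23  0.17 -2.64] [-0.03  0.02  0.07] 0.015860229941001384 8.8333 [-0.24  0.37  1.41 -0.    1.36  1.39]
```

step_arm:
  increments:
    - {"grip": 0, "delta_pos": [-0.002, 0.0001, 0], "twist": 0}
    - {"grip": 0, "delta_pos": [-0.002, 0.0001, 0], "twist": 0}
    - {"grip": 0, "delta_pos": [0, 0, 0], "twist": 0}
    - {"grip": 0, "delta_pos": [0, 0, 0], "twist": 0}

```text
clock: 9.17
position: [0.6211, -0.0802, 0.1901]
ee_rot: [-0.019, 0.707, -0.019, -0.707]
contact_force: [0.0, -0.5, -3.2]
width: 0.0166
```

step_arm:
  increments:
    - {"grip": 0, "delta_pos": [-0.002, 0.0001, 0], "twist": 0}
    - {"grip": 0, "delta_pos": [0, 0, 0], "twist": 0}
    - {"grip": 0, "delta_pos": [0, 0, 0], "twist": 0}

```text
clock: 9.42
position: [0.6192, -0.08, 0.1901]
ee_rot: [-0.019, 0.707, -0.019, -0.707]
contact_force: [-0.1, -0.4, -2.1]
width: 0.0163
```

step_arm:
  increments:
    - {"grip": 0, "delta_pos": [-0.001, 0.0001, 0], "twist": 0}
    - {"grip": 0, "delta_pos": [0, 0, 0], "twist": 0}
    - {"grip": 0, "delta_pos": [0, 0, 0], "twist": 0}

```text
clock: 9.67
position: [0.6182, -0.0799, 0.19]
ee_rot: [0.019, -0.707, 0.019, 0.707]
contact_force: [-0.4, -0.6, -2.5]
width: 0.0164
```

step_arm:
  increments:
    - {"grip": 0, "delta_pos": [-0.001, 0.0001, 0], "twist": 0}
    - {"grip": 0, "delta_pos": [0, 0, 0], "twist": 0}
    - {"grip": 0, "delta_pos": [0, 0, 0], "twist": 0}

```text
clock: 9.92
position: [0.6178, -0.0799, 0.1902]
ee_rot: [-0.019, 0.707, -0.019, -0.706]
contact_force: [1.2, -0.5, -3.1]
width: 0.0163
```

step_arm:
  increments:
    - {"grip": 0, "delta_pos": [-0.001, 0, 0], "twist": 0}
    - {"grip": 0, "delta_pos": [0, 0, 0], "twist": 0}
    - {"grip": 0, "delta_pos": [0, 0, 0], "twist": 0}

```text
clock: 10.17
position: [0.6179, -0.08, 0.1904]
ee_rot: [-0.019, 0.708, -0.019, -0.706]
contact_force: [6.0, 0.6, -3.4]
width: 0.0163
```

step_arm:
  increments:
    - {"grip": 0, "delta_pos": [-0.001, 0, 0], "twist": 0}
    - {"grip": 0, "delta_pos": [0, 0, 0], "twist": 0}
    - {"grip": 0, "delta_pos": [0, 0, 0], "twist": 0}

```text
clock: 10.42
position: [0.6179, -0.08, 0.1907]
ee_rot: [-0.019, 0.709, -0.019, -0.705]
contact_force: [6.9, -0.3, -3.9]
width: 0.0164
```

step_arm:
  increments:
    - {"grip": 0, "delta_pos": [0.0022, -0.0001, 0], "twist": 0}
    - {"grip": 0, "delta_pos": [0, 0, 0], "twist": 0}
    - {"grip": 0, "delta_pos": [0, 0, -0.002], "twist": 0}
    - {"grip": 0, "delta_pos": [0, 0, -0.002], "twist": 0}
    - {"grip": 0, "delta_pos": [0, 0, 0], "twist": 0}
    - {"grip": 0, "delta_pos": [0, 0, 0], "twist": 0}

```text
clock: 10.92
position: [0.6178, -0.0801, 0.1858]
ee_rot: [-0.019, 0.707, -0.019, -0.707]
contact_force: [4.9, -1.1, -3.9]
width: 0.016
```

```bash
python3 st.py
```

```text
[ 0.6178 -0.0801  0.1858] jaw -93.02 tilt [ 7.e-04 -2.e-04 -1.e+00] [ 4.91 -1.06 -3.93] [-0.04 -0.76 -0.02] 0.016022752812815014 10.9167 [-0.24  0.36  1.44 -0.    1.35  1.38]
```

step_arm:
  increments:
    - {"grip": 0, "delta_pos": [0.0005, 0, -0.001], "twist": 0}
    - {"grip": 0, "delta_pos": [0, 0, -0.001], "twist": 0}
    - {"grip": 0, "delta_pos": [0, 0, 0], "twist": 0}
    - {"grip": 0, "delta_pos": [0, 0, 0], "twist": 0}

```text
clock: 11.25
position: [0.6178, -0.08, 0.1838]
ee_rot: [0.019, -0.707, 0.019, 0.707]
contact_force: [3.6, -0.6, -2.8]
width: 0.0165
```

step_arm:
  increments:
    - {"grip": 0, "delta_pos": [0, 0, -0.001], "twist": 0}
    - {"grip": 0, "delta_pos": [0, 0, -0.001], "twist": 0}
    - {"grip": 0, "delta_pos": [0, 0, 0], "twist": 0}
    - {"grip": 0, "delta_pos": [0, 0, 0], "twist": 0}

```text
clock: 11.58
position: [0.618, -0.08, 0.1823]
ee_rot: [-0.019, 0.707, -0.019, -0.707]
contact_force: [2.6, -0.6, -0.6]
width: 0.0163
```

```bash
python3 st.py
```

```text
[ 0.618  -0.08    0.1823] jaw -93.02 tilt [ 3.e-04 -2.e-04 -1.e+00] [ 2.62 -0.58 -0.55] [-0.04 -0.49  0.  ] 0.01631434479722366 11.5833 [-0.24  0.36  1.44 -0.    1.34  1.38]
```

step_arm:
  increments:
    - {"grip": 0, "delta_pos": [0, 0, -0.001], "twist": 0}
    - {"grip": 0, "delta_pos": [0, 0, 0], "twist": 0}
    - {"grip": 0, "delta_pos": [0, 0, 0], "twist": 0}

```text
clock: 11.83
position: [0.6183, -0.08, 0.1815]
ee_rot: [-0.019, 0.707, -0.019, -0.706]
contact_force: [3.7, 0.6, 2.4]
width: 0.0161
```

step_arm:
  increments:
    - {"grip": 0, "delta_pos": [0, 0, -0.001], "twist": 0}
    - {"grip": 0, "delta_pos": [0, 0, 0], "twist": 0}
    - {"grip": 0, "delta_pos": [0, 0, 0], "twist": 0}

```text
clock: 12.08
position: [0.6186, -0.0801, 0.1806]
ee_rot: [-0.018, 0.707, -0.019, -0.706]
contact_force: [4.6, 0.4, 2.8]
width: 0.0162
```

```bash
python3 st.py
```

```text
[ 0.6186 -0.0801  0.1806] jaw -93.01 tilt [ 1.8e-03 -4.0e-04 -1.0e+00] [4.55 0.42 2.8 ] [-0.01 -0.57 -0.02] 0.01616048025790652 12.0833 [-0.24  0.36  1.44  0.    1.33  1.38]
```

step_arm:
  increments:
    - {"grip": 0.5, "delta_pos": [0, 0, 0], "twist": 0}
    - {"grip": 0.5, "delta_pos": [0, 0, 0], "twist": 0}
    - {"grip": 0.5, "delta_pos": [0, 0, 0], "twist": 0}
    - {"grip": 0.5, "delta_pos": [0, 0, 0], "twist": 0}
    - {"grip": 0.5, "delta_pos": [0, 0, 0], "twist": 0}
    - {"grip": 0.5, "delta_pos": [0, 0, 0], "twist": 0}

```text
clock: 12.58
position: [0.6174, -0.0799, 0.1797]
ee_rot: [0.019, -0.706, 0.019, 0.707]
contact_force: [1.7, -0.3, -0.0]
width: 0.0429
```

step_arm:
  increments:
    - {"grip": 0.5, "delta_pos": [0, 0, 0.02], "twist": 0}
    - {"grip": 0.5, "delta_pos": [0, 0, 0.025], "twist": 0}
    - {"grip": 0.5, "delta_pos": [0, 0, 0.025], "twist": 0}
    - {"grip": 0, "delta_pos": [0, 0, 0], "twist": 0}
    - {"grip": 0, "delta_pos": [0, 0, 0], "twist": 0}
    - {"grip": 0, "delta_pos": [0, 0, 0], "twist": 0}
    - {"grip": 0, "delta_pos": [0, 0, 0], "twist": 0}

```text
clock: 13.17
position: [0.617, -0.0798, 0.2485]
ee_rot: [0.019, -0.706, 0.018, 0.708]
contact_force: [0.4, -0.4, -0.2]
width: -0.0002
```

```bash
python3 st.py
python3 - <<'E'
from h import *
can=np.zeros((480,800,3),np.uint8)
for n,(x,y,w,h,f),ox in(('scene',(205,120,100,120,4),0),('top',(250,120,80,100,5),400)):
    c=cam(n); np.savez(f'{n}5.npz',img=c[0],K=c[1],R=c[2],t=c[3])
    a=cv2.resize(c[0][y:y+h,x:x+w,::-1],None,fx=f,fy=f,interpolation=cv2.INTER_CUBIC)[:480,:400]; can[:a.shape[0],ox:ox+a.shape[1]]=a
cv2.imwrite('pics/c6.png',can)
E
```

```text
[ 0.617  -0.0798  0.2485] jaw -93.02 tilt [-2.9e-03  6.0e-04 -1.0e+00] [ 0.4  -0.44 -0.18] [-0.02 -0.01  0.03] -0.00018760733768163548 13.1667 [-0.24  0.33  1.32 -0.    1.49  1.38]
```

View pics/c6.png

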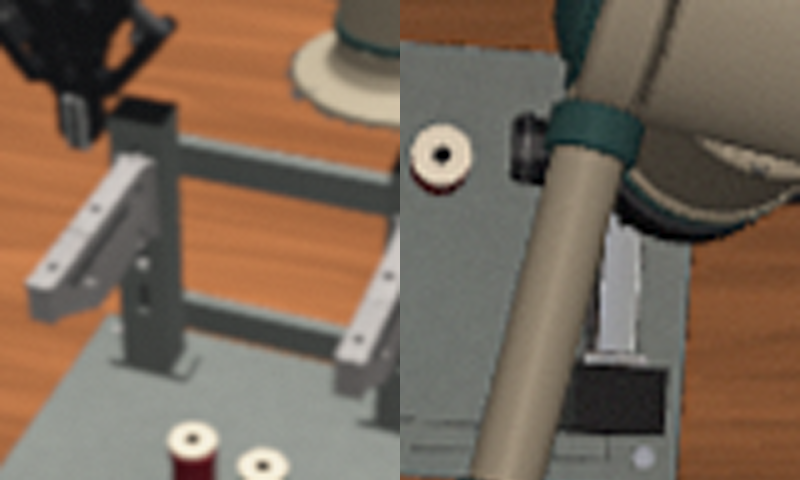

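The bracket hangs hooked in the free post, with its nose at about (45,290) in the scene crop and its heel at the post in the top crop. The reels are undisturbed. Next I press near the root with shut fingers.

step_arm:
  increments:
    - {"grip": 0, "delta_pos": [-0.017, 0.0009, 0.005], "twist": 0}
    - {"grip": 0, "delta_pos": [-0.017, 0.0009, 0], "twist": 0}
    - {"grip": 0, "delta_pos": [-0.017, 0.001, 0], "twist": 0}
    - {"grip": 0, "delta_pos": [0, 0, -0.012], "twist": 0}
    - {"grip": 0, "delta_pos": [0, 0, -0.012], "twist": 0}
    - {"grip": 0, "delta_pos": [0, 0, -0.006], "twist": 0}
    - {"grip": 0, "delta_pos": [0, 0, 0], "twist": 0}
    - {"grip": 0, "delta_pos": [0, 0, 0], "twist": 0}
    - {"grip": 0, "delta_pos": [0, 0, 0], "twist": 0}

```text
clock: 14.02
position: [0.5674, -0.0773, 0.2253]
ee_rot: [-0.019, 0.707, -0.019, -0.707]
contact_force: [0.1, -0.3, 1.1]
width: 0.0001
```

```bash
python3 st.py
```

```text
[ 0.5674 -0.0773  0.2253] jaw -93.02 tilt [ 4.e-04 -2.e-04 -1.e+00] [ 0.06 -0.29  1.1 ] [0.03 0.01 0.01] 8.306564871483969e-05 14.0167 [-0.26  0.26  1.48 -0.    1.4   1.37]
```

step_arm:
  increments:
    - {"grip": 0, "delta_pos": [-0.0012, 0, -0.003], "twist": 0}
    - {"grip": 0, "delta_pos": [0, 0, -0.002], "twist": 0}
    - {"grip": 0, "delta_pos": [0, 0, -0.002], "twist": 0}
    - {"grip": 0, "delta_pos": [0, 0, 0], "twist": 0}
    - {"grip": 0, "delta_pos": [0, 0, 0], "twist": 0}

```text
clock: 14.43
position: [0.5657, -0.0772, 0.2179]
ee_rot: [0.019, -0.707, 0.019, 0.707]
contact_force: [0.2, -0.1, 0.1]
width: -0.0003
```

step_arm:
  increments:
    - {"grip": 0, "delta_pos": [0, 0, -0.0015], "twist": 0}
    - {"grip": 0, "delta_pos": [0, 0, -0.0015], "twist": 0}
    - {"grip": 0, "delta_pos": [0, 0, 0], "twist": 0}
    - {"grip": 0, "delta_pos": [0, 0, 0], "twist": 0}

```text
clock: 14.77
position: [0.5657, -0.0772, 0.2149]
ee_rot: [0.019, -0.707, 0.019, 0.707]
contact_force: [0.3, -0.3, 0.8]
width: 0.0
```

step_arm:
  increments:
    - {"grip": 0, "delta_pos": [0, 0, -0.0015], "twist": 0}
    - {"grip": 0, "delta_pos": [0, 0, 0], "twist": 0}
    - {"grip": 0, "delta_pos": [0, 0, 0], "twist": 0}

```text
clock: 15.02
position: [0.5657, -0.0772, 0.2134]
ee_rot: [0.019, -0.707, 0.019, 0.707]
contact_force: [0.0, -0.1, 0.8]
width: -0.0004
```

step_arm:
  increments:
    - {"grip": 0, "delta_pos": [0, 0, -0.0015], "twist": 0}
    - {"grip": 0, "delta_pos": [0, 0, 0], "twist": 0}
    - {"grip": 0, "delta_pos": [0, 0, 0], "twist": 0}

```text
clock: 15.27
position: [0.5657, -0.0772, 0.2119]
ee_rot: [0.019, -0.707, 0.019, 0.707]
contact_force: [0.1, -0.5, 0.5]
width: -0.0001
```

step_arm:
  increments:
    - {"grip": 0, "delta_pos": [0, 0, -0.0015], "twist": 0}
    - {"grip": 0, "delta_pos": [0, 0, 0], "twist": 0}
    - {"grip": 0, "delta_pos": [0, 0, 0], "twist": 0}

```text
clock: 15.52
position: [0.5657, -0.0772, 0.2104]
ee_rot: [0.019, -0.707, 0.019, 0.707]
contact_force: [-0.1, 0.4, -0.2]
width: -0.0001
```

Run:
```python
from h import *
can=np.zeros((560,800,3),np.uint8)
for n,(x,y,w,h,f),ox in(('scene',(205,110,56,80,7),0),('top',(250,140,66,80,6),400)):
    c=cam(n); np.savez(f'{n}6.npz',img=c[0],K=c[1],R=c[2],t=c[3])
    a=cv2.resize(c[0][y:y+h,x:x+w,::-1],None,fx=f,fy=f,interpolation=cv2.INTER_CUBIC); can[:a.shape[0],ox:ox+a.shape[1]]=a
    if n=='scene': S=c
    print(n,[(proj(c,np.array(p))-[x,y]+.5)*f for p in([.5657,-.0772,.2104],[.5414,-.0758,.211],[.6911,-.0841,.211])])
cv2.imwrite('pics/c7.png',can)
```

```text
scene [array([216.27845037, 389.29777932]), array([241.42794461, 356.15135547]), array([ 71.27494575, 572.24662183])]
top [array([260.6817427 , 256.53763812]), array([256.33838134, 319.99417237]), array([283.14676161, -68.62954208])]
```

View pics/c7.png

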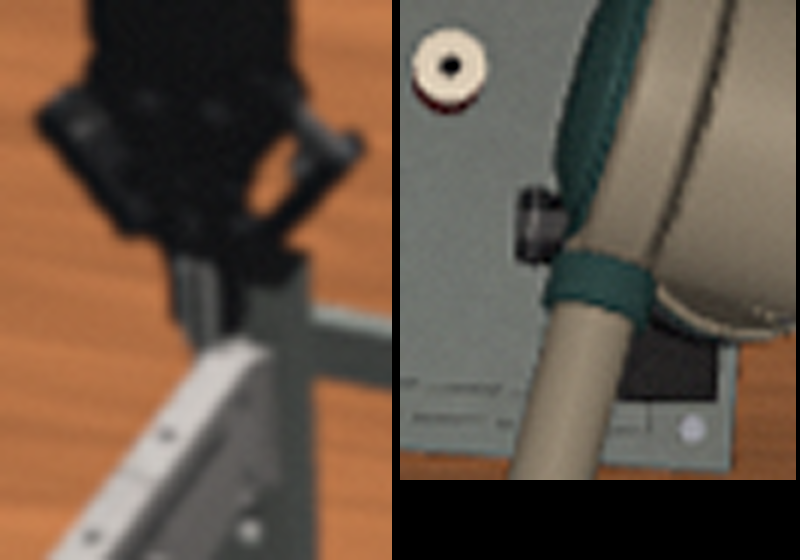

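```bash
python3 st.py
python3 - <<'E'
from h import *
def ld(n,k):
    d=np.load(f'{n}{k}.npz'); return d['img'],d['K'],d['R'],d['t']
S=ld('scene',5); print('c6',[((proj(S,np.array([.628,-.08,.2485+dz]))-[205,120]+.5)*4).round() for dz in(0,.01,.02)])
S=ld('scene',6); print('c7',[((proj(S,np.array([.577,-.0775,.2104+dz]))-[205,110]+.5)*7).round() for dz in(0,.01,.02)])
a=cv2.resize(S[0][140:170,215:255,::-1],None,fx=16,fy=16,interpolation=cv2.INTER_CUBIC)
cv2.imwrite('pics/c8.png',cv2.convertScaleAbs(a,alpha=1.5))
E
```

```text
[ 0.5658 -0.0772  0.2105] jaw -93.02 tilt [ 0.e+00 -1.e-04 -1.e+00] [-0.57  0.34 -1.18] [ 0.02 -0.04  0.01] -0.00021986903168286017 15.6167 [-0.26  0.27  1.51 -0.    1.36  1.37]
c6 [array([ 81., 183.]), array([ 80., 170.]), array([ 79., 157.])]
c7 [array([205., 405.]), array([204., 383.]), array([202., 361.])]
```

View pics/c8.png

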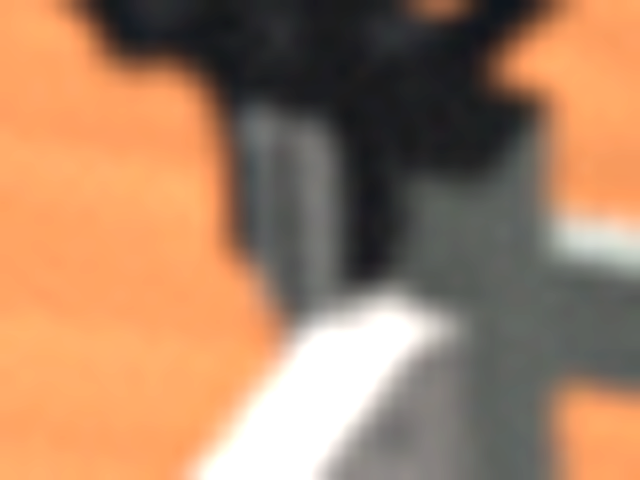

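The finger ends appear about 25 mm above the nominal TCP in the picture, at about (320,310) in the crop, and there is no contact force yet. I'll keep going down gently by force.

step_arm:
  increments:
    - {"grip": 0, "delta_pos": [0, 0, -0.0015], "twist": 0}
    - {"grip": 0, "delta_pos": [0, 0, -0.0015], "twist": 0}
    - {"grip": 0, "delta_pos": [0, 0, -0.0015], "twist": 0}
    - {"grip": 0, "delta_pos": [0, 0, 0], "twist": 0}

```text
clock: 15.95
position: [0.5655, -0.0771, 0.2056]
ee_rot: [0.019, -0.707, 0.019, 0.707]
contact_force: [-0.9, -0.1, 0.6]
width: -0.0001
```

step_arm:
  increments:
    - {"grip": 0, "delta_pos": [0, 0, -0.0015], "twist": 0}
    - {"grip": 0, "delta_pos": [0, 0, -0.0015], "twist": 0}
    - {"grip": 0, "delta_pos": [0, 0, 0], "twist": 0}
    - {"grip": 0, "delta_pos": [0, 0, 0], "twist": 0}

```text
clock: 16.28
position: [0.5657, -0.0771, 0.2029]
ee_rot: [0.019, -0.707, 0.019, 0.707]
contact_force: [-0.5, 0.3, -0.5]
width: 0.0001
```

step_arm:
  increments:
    - {"grip": 0, "delta_pos": [0, 0, -0.0015], "twist": 0}
    - {"grip": 0, "delta_pos": [0, 0, -0.0015], "twist": 0}
    - {"grip": 0, "delta_pos": [0, 0, 0], "twist": 0}
    - {"grip": 0, "delta_pos": [0, 0, 0], "twist": 0}

```text
clock: 16.62
position: [0.5656, -0.0772, 0.1999]
ee_rot: [0.019, -0.707, 0.019, 0.707]
contact_force: [-0.4, 0.1, -0.0]
width: -0.0001
```

step_arm:
  increments:
    - {"grip": 0, "delta_pos": [0, 0, -0.0015], "twist": 0}
    - {"grip": 0, "delta_pos": [0, 0, -0.0015], "twist": 0}
    - {"grip": 0, "delta_pos": [0, 0, 0], "twist": 0}
    - {"grip": 0, "delta_pos": [0, 0, 0], "twist": 0}

```text
clock: 16.95
position: [0.5656, -0.0772, 0.1969]
ee_rot: [0.019, -0.707, 0.019, 0.707]
contact_force: [0.5, 0.6, -0.6]
width: -0.0
```

```bash
python3 st.py
python3 - <<'E'
from h import *
c=cam('scene');S=c
a=cv2.resize(S[0][130:180,210:260,::-1],None,fx=11,fy=11,interpolation=cv2.INTER_CUBIC)
cv2.imwrite('pics/c9.png',cv2.convertScaleAbs(a,alpha=1.3,beta=30))
E
```

```text
[ 0.5656 -0.0772  0.1969] jaw -93.02 tilt [-3.e-04 -1.e-04 -1.e+00] [ 0.51  0.56 -0.58] [0.   0.   0.02] -3.363345161443823e-05 16.95 [-0.26  0.28  1.53 -0.    1.33  1.37]
```

View pics/c9.png

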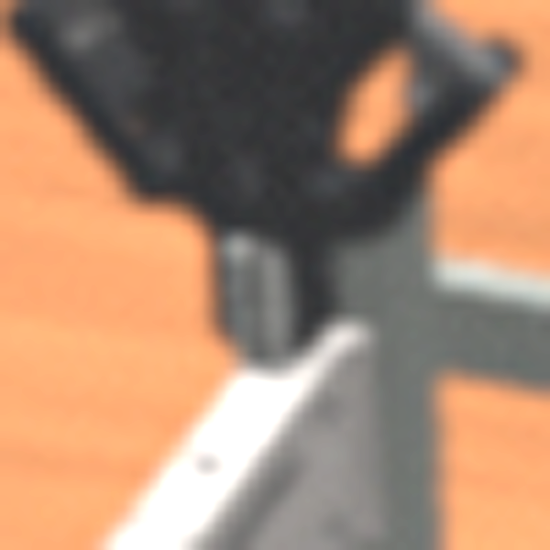

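The fingertips (270,365) are now just above the bracket's top near the root. I'll continue downward.

step_arm:
  increments:
    - {"grip": 0, "delta_pos": [0, 0, -0.0015], "twist": 0}
    - {"grip": 0, "delta_pos": [0, 0, -0.0015], "twist": 0}
    - {"grip": 0, "delta_pos": [0, 0, 0], "twist": 0}
    - {"grip": 0, "delta_pos": [0, 0, 0], "twist": 0}

```text
clock: 17.33
position: [0.5657, -0.0772, 0.1939]
ee_rot: [0.019, -0.707, 0.019, 0.707]
contact_force: [0.1, -0.4, 0.3]
width: 0.0003
```

step_arm:
  increments:
    - {"grip": 0, "delta_pos": [0, 0, -0.002], "twist": 0}
    - {"grip": 0, "delta_pos": [0, 0, 0], "twist": 0}
    - {"grip": 0, "delta_pos": [0, 0, 0], "twist": 0}

```text
clock: 17.58
position: [0.5659, -0.0773, 0.193]
ee_rot: [-0.018, 0.707, -0.019, -0.706]
contact_force: [-1.9, 0.7, 5.1]
width: 0.0004
```

step_arm:
  increments:
    - {"grip": 0, "delta_pos": [0, 0, -0.002], "twist": 0}
    - {"grip": 0, "delta_pos": [0, 0, 0], "twist": 0}
    - {"grip": 0, "delta_pos": [0, 0, 0], "twist": 0}

```text
clock: 17.83
position: [0.5658, -0.0773, 0.191]
ee_rot: [-0.018, 0.707, -0.019, -0.707]
contact_force: [-2.3, -0.3, 6.2]
width: -0.0001
```

step_arm:
  increments:
    - {"grip": 0, "delta_pos": [0, 0, -0.002], "twist": 0}
    - {"grip": 0, "delta_pos": [0, 0, 0], "twist": 0}
    - {"grip": 0, "delta_pos": [0, 0, 0], "twist": 0}

```text
clock: 18.08
position: [0.5656, -0.0771, 0.1878]
ee_rot: [0.019, -0.707, 0.019, 0.707]
contact_force: [-1.1, -1.1, -0.1]
width: -0.0004
```

step_arm:
  increments:
    - {"grip": 0, "delta_pos": [0, 0, -0.002], "twist": 0}
    - {"grip": 0, "delta_pos": [0, 0, 0], "twist": 0}
    - {"grip": 0, "delta_pos": [0, 0, 0], "twist": 0}

```text
clock: 18.33
position: [0.566, -0.0772, 0.1873]
ee_rot: [-0.018, 0.707, -0.019, -0.706]
contact_force: [-2.7, 0.9, 7.5]
width: -0.0
```

step_arm:
  increments:
    - {"grip": 0, "delta_pos": [0, 0, -0.002], "twist": 0}
    - {"grip": 0, "delta_pos": [0, 0, 0], "twist": 0}
    - {"grip": 0, "delta_pos": [0, 0, 0], "twist": 0}

```text
clock: 18.58
position: [0.5661, -0.0773, 0.187]
ee_rot: [-0.018, 0.708, -0.019, -0.706]
contact_force: [-3.5, 1.3, 15.5]
width: -0.0003
```

step_arm:
  increments:
    - {"grip": 0, "delta_pos": [0, 0, -0.002], "twist": 0}
    - {"grip": 0, "delta_pos": [0, 0, 0], "twist": 0}
    - {"grip": 0, "delta_pos": [0, 0, 0], "twist": 0}

```text
clock: 18.83
position: [0.5663, -0.0773, 0.1869]
ee_rot: [-0.018, 0.708, -0.019, -0.705]
contact_force: [-6.2, 1.9, 22.9]
width: 0.0
```

step_arm:
  increments:
    - {"grip": 0, "delta_pos": [0, 0, -0.0015], "twist": 0}
    - {"grip": 0, "delta_pos": [0, 0, 0], "twist": 0}
    - {"grip": 0, "delta_pos": [0, 0, 0], "twist": 0}

```text
clock: 19.08
position: [0.5664, -0.0774, 0.1868]
ee_rot: [-0.018, 0.709, -0.019, -0.705]
contact_force: [-8.3, 2.1, 29.0]
width: 0.0004
```

step_arm:
  increments:
    - {"grip": 0, "delta_pos": [0, 0, 0.008], "twist": 0}
    - {"grip": 0, "delta_pos": [0, 0, 0.02], "twist": 0}
    - {"grip": 0, "delta_pos": [0, 0, 0.035], "twist": 0}
    - {"grip": 0, "delta_pos": [0, 0, 0.035], "twist": 0}
    - {"grip": 0, "delta_pos": [0, 0, 0.035], "twist": 0}
    - {"grip": 0, "delta_pos": [0, 0, 0.035], "twist": 0}
    - {"grip": 0, "delta_pos": [-0.02, -0.03, 0], "twist": 0}
    - {"grip": 0, "delta_pos": [-0.02, -0.03, 0], "twist": 0}
    - {"grip": 0, "delta_pos": [-0.02, -0.03, 0], "twist": 0}
    - {"grip": 0, "delta_pos": [-0.02, -0.03, 0], "twist": 0}

```text
clock: 19.92
position: [0.485, -0.1981, 0.3483]
ee_rot: [-0.018, 0.707, -0.018, -0.707]
contact_force: [0.2, -1.1, -0.0]
width: 0.0002
```

step_arm:
  increments:
    - {"grip": 0, "delta_pos": [-0.02, -0.03, 0], "twist": 0}
    - {"grip": 0, "delta_pos": [-0.02, -0.03, 0], "twist": 0}
    - {"grip": 0, "delta_pos": [-0.02, -0.03, 0], "twist": 0}
    - {"grip": 0, "delta_pos": [-0.02, -0.03, 0], "twist": 0}
    - {"grip": 0, "delta_pos": [-0.01, -0.03, 0], "twist": 0}
    - {"grip": 0, "delta_pos": [0, -0.03, 0], "twist": 0}
    - {"grip": 0, "delta_pos": [0, 0, 0], "twist": 0}
    - {"grip": 0, "delta_pos": [0, 0, 0], "twist": 0}
    - {"grip": 0, "delta_pos": [0, 0, 0], "twist": 0}

```text
clock: 20.67
position: [0.3958, -0.3767, 0.3479]
ee_rot: [0.019, -0.707, 0.018, 0.707]
contact_force: [0.7, 0.1, -0.1]
width: -0.0
```

```bash
python3 st.py
python3 - <<'E'
from m import *
from h import cam
np.set_printoptions(precision=4,suppress=True)
T0,S0=T,S
T=cam('top');S=cam('scene')
can=np.zeros((480,800,3),np.uint8)
a=cv2.resize(T[0][118:222,188:316,::-1],None,fx=3,fy=3,interpolation=cv2.INTER_CUBIC); can[:312,:384]=a
a=cv2.resize(S[0][130:250,200:304,::-1],None,fx=4,fy=4,interpolation=cv2.INTER_CUBIC)[:480,:412]; can[:480,386:798]=a
cv2.imwrite('pics/c10.png',can)
print('new top',face(T,270,118,30,73,.211)); print('new scene',face(S,205,148,40,50,.211,150))
print('used top',face(T,200,118,20,72,.211)); print('used scene',face(S,285,172,34,42,.211,150))
ax=np.array([np.cos(np.radians(176.82)),np.sin(np.radians(176.82))])
# changes in carton and reels regions
for n,A,B,(x,y,w,h) in(('carton',T0,T,(345,200,70,50)),('reels',T0,T,(228,134,45,30)),('carton_s',S0,S,(150,160,60,45)),('reels_s',S0,S,(240,220,45,40))):
    d=np.abs(A[0][y:y+h,x:x+w].astype(int)-B[0][y:y+h,x:x+w]).max(2); print(n,(d>40).sum(),d.mean())
E
```

```text
[ 0.3958 -0.3767  0.3479] jaw -93.02 tilt [-6.0e-04  1.7e-03 -1.0e+00] [ 0.69  0.06 -0.06] [ 0.02 -0.01  0.  ] -4.464918038128553e-05 20.6667 [-0.89  0.19  1.29  0.    1.67  0.74]
new top (array([ 0.617 , -0.0797]), array([-0.9989,  0.0479]), np.float64(177.25305088598358), (np.float64(-0.0741422848070247), np.float64(0.06967928516014059)), array([-0.0081,  0.    ,  0.008 ]), 414)
new scene (array([ 0.6238, -0.0787]), array([-0.9993,  0.0361]), np.float64(177.93346649199376), (np.float64(-0.07366703561701073), np.float64(0.07949124767233809)), array([-0.0077, -0.0003,  0.0078]), 201)
used top (array([0.6267, 0.1196]), array([-0.9984,  0.0567]), np.float64(176.7488005322225), (np.float64(-0.07469426698713455), np.float64(0.07171634068840203)), array([-0.0081,  0.0001,  0.008 ]), 429)
used scene (array([0.6319, 0.1195]), array([-0.9986,  0.0533]), np.float64(176.94284305747723), (np.float64(-0.07104573333099419), np.float64(0.07879023731188589)), array([-0.0078, -0.0002,  0.0083]), 236)
carton 0 2.2208571428571426
reels 0 2.0748148148148147
carton_s 0 2.061851851851852
reels_s 0 2.1577777777777776
```

View pics/c10.png

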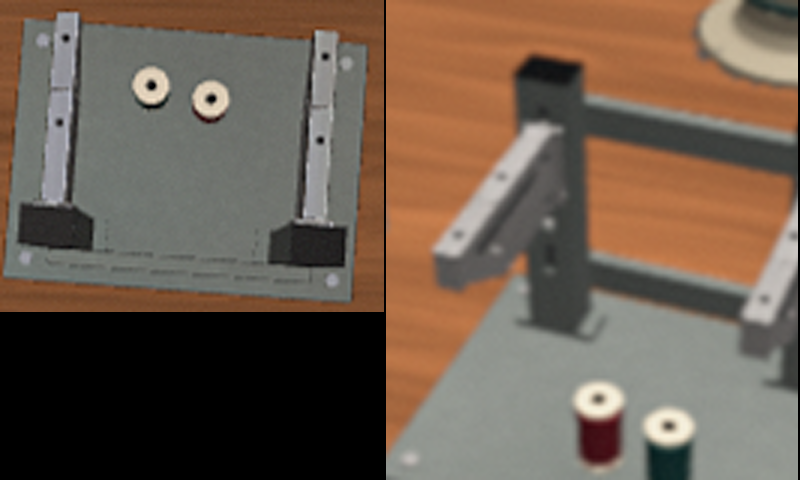

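```bash
cat > holes.py <<'E'
from h import *
np.set_printoptions(precision=4,suppress=True)
T=cam('top');S=cam('scene')
np.savez('topF.npz',img=T[0]);np.savez('sceneF.npz',img=S[0])
def hole(c,u,v,r=3):
    u,v=round(u),round(v); g=c[0].astype(float).mean(2)
    # darkest within +-2 then centroid of darkness
    w=g[v-2:v+3,u-2:u+3]; j,i=np.unravel_index(w.argmin(),w.shape); v+=j-2;u+=i-2
    w=g[v-2:v+3,u-2:u+3]; bg=np.percentile(w,60); k=np.clip(bg-15-w,0,None); yy,xx=np.mgrid[-2:3,-2:3]; k*=(xx**2+yy**2<5)
    return u+(k*xx).sum()/k.sum(), v+(k*yy).sum()/k.sum()
P={}
for nm,t,s in(('used nose',(188+65/3,118+38/3),(200+(765-386)/4,130+299/4)),('used mid',(188+59/3,118+122/3),(220+411/5,140+244/5)),
  ('new nose',(188+326/3,118+57/3),(200+(458-386)/4,130+235/4)),('new mid',(188+320/3,118+141/3),(200+(501-386)/4,130+177/4))):
    a=hole(T,*t);b=hole(S,*s); X=tri(T,a,S,b); P[nm]=X; print(nm,np.array(a),np.array(b),X)
for k in('used','new'):
    d=P[k+' mid']-P[k+' nose']; print(k,'dist',np.linalg.norm(d),'pitch deg (+ = nose drooping)',np.degrees(np.arcsin(d[2]/np.linalg.norm(d))),'yaw',np.degrees(np.arctan2(d[1],d[0])))
for k in('nose','mid'):
    d=P['new '+k]-P['used '+k]; print(k,d,np.linalg.norm(d[:2]))
E
python3 holes.py
```

```text
used nose [209.4927 130.1948] [294.229  204.3583] [0.6819 0.1162 0.2103]
used mid [207.4357 158.3021] [301.6604 188.5445] [0.6168 0.1193 0.2108]
new nose [295.9851 136.3545] [217.5811 188.3178] [ 0.6727 -0.0838  0.2068]
new mid [294.2899 164.2844] [231.9364 176.7028] [ 0.6068 -0.0766  0.2002]
used dist 0.06517393532187139 pitch deg (+ = nose drooping) 0.47282894025161576 yaw 177.31382704696767
new dist 0.06667049067839448 pitch deg (+ = nose drooping) -5.689836059737612 yaw 173.79381704844224
nose [-0.0092 -0.2001 -0.0034] 0.2002810388769711
mid [-0.0101 -0.196  -0.0106] 0.19620963455296994
```

Run:
```python
from h import *
np.set_printoptions(precision=4,suppress=True,linewidth=150)
S=cam('scene');T=cam('top');g=S[0].astype(int).mean(2).astype(int)
for u,v in((217,188),(228,174),(294,204),(301,188)): print(u,v);print(g[v-4:v+5,u-5:u+6])
# predicted scene pixels: home bracket top holes; assume used holes exact: offset 200 along n
ang=np.radians(176.85);n=np.array([-np.sin(ang),np.cos(ang)])
for X in([.6819,.1162],[.6168,.1193]):
    Y=np.r_[np.array(X)+.2*n,.2105]
    print('pred home scene',proj(S,Y),'top',proj(T,Y),'d/dz 4mm',proj(S,Y+[0,0,.004])-proj(S,Y))
```

```text
217 188
[[133 133 132 131 139 155 174 188 189 188 189]
 [133 133 132 137 153 172 185 189 189 190 190]
 [130 129 133 145 166 181 189 189 191 190 184]
 [126 128 140 160 172 169 168 177 188 186 168]
 [126 136 160 178 167 138 132 162 182 172 139]
 [130 152 175 188 176 153 151 173 178 151 112]
 [146 169 185 191 188 182 184 184 165 123  90]
 [168 185 191 193 195 194 189 171 135 100  80]
 [168 179 183 187 194 194 177 144 107  88  77]]
228 174
[[120 122 119 122 138 163 183 192 194 196 198]
 [119 118 120 135 162 186 193 195 197 198 192]
 [113 115 125 147 171 183 188 194 197 194 177]
 [112 118 137 160 168 157 163 182 191 179 148]
 [119 137 161 178 171 146 149 177 182 156 119]
 [132 158 186 193 187 179 180 185 168 128  94]
 [150 177 192 195 195 196 192 176 142 102  80]
 [165 185 192 194 195 197 185 152 111  85  69]
 [176 189 194 196 197 190 165 124  91  75  64]]
294 204
[[133 131 131 145 168 184 188 187 189 189 185]
 [144 142 141 159 179 188 189 187 189 189 177]
 [144 145 156 174 185 188 188 189 191 187 166]
 [121 137 160 178 176 167 173 186 191 179 146]
 [ 89 124 163 175 156 126 144 178 189 167 125]
 [ 88 136 176 184 163 141 152 180 181 151 106]
 [112 161 188 190 184 178 181 187 171 127  87]
 [137 178 193 192 192 194 192 182 153 106  79]
 [148 181 194 192 192 195 193 176 133  90  78]]
301 188
[[122 121 122 125 143 171 189 195 195 196 196]
 [121 120 121 133 160 184 194 195 195 195 191]
 [115 116 122 144 173 190 193 195 197 196 185]
 [112 112 127 155 176 177 178 186 195 193 172]
 [109 114 139 166 169 144 140 166 189 185 153]
 [112 124 154 179 172 142 134 161 185 173 129]
 [118 140 171 188 188 178 176 183 182 153 108]
 [127 156 183 192 193 193 195 194 179 134  91]
 [140 171 188 193 193 194 198 193 168 116  79]]
pred home scene [218.1204 186.7846] top [296.2907 136.7723] d/dz 4mm [-0.1255 -1.277 ]
pred home scene [228.8493 172.9038] top [294.5758 164.8549] d/dz 4mm [-0.0932 -1.2482]
```

```bash
cat > hz.py <<'E'
from h import *
from scipy.optimize import brentq
np.set_printoptions(precision=3,suppress=True,linewidth=150)
def sub(c,u,v):
    g=cv2.GaussianBlur(c[0].astype(np.float32).mean(2),(0,0),.7); u,v=int(round(u)),int(round(v))
    w=g[v-1:v+2,u-1:u+2]; j,i=np.unravel_index(w.argmin(),w.shape);u+=i-1;v+=j-1
    w=g[v-1:v+2,u-1:u+2].astype(float).ravel(); yy,xx=np.mgrid[-1:2,-1:2]; x=xx.ravel();y=yy.ravel()
    a,b,cc,d,e,f=np.linalg.lstsq(np.c_[x*x,y*y,x*y,x,y,np.ones(9)],w,rcond=None)[0]
    return np.array([u,v])+np.linalg.solve([[2*a,cc],[cc,2*b]],[-d,-e])
def hz(T,S,holes):
    R={}
    for nm,t,s in holes:
        a=sub(T,*t);b=sub(S,*s); f=lambda z:proj(S,onz(T,*a,z))[1]-b[1]
        z=brentq(f,.15,.28); X=onz(T,*a,z); R[nm]=X; print(nm,a,b,'X mm',X*1000,'du',proj(S,X)[0]-b[0])
    for k in('used','new'):
        d=R[k+' mid']-R[k+' nose']; print(k,'droop deg',np.degrees(np.arcsin(d[2]/np.linalg.norm(d))),'len',np.linalg.norm(d)*1000,'yaw',np.degrees(np.arctan2(d[1],d[0])))
    return R
H=[('used nose',(209.5,130.2),(294,204)),('used mid',(207.4,158.3),(301.5,188.5)),('new nose',(296,136.3),(217.5,188.2)),('new mid',(294.3,164.3),(228.4,173.8))]
if __name__=='__main__':
    T=cam('top');S=cam('scene'); hz(T,S,H)
    d=np.load('scene5.npz'); S5=(d['img'],d['K'],d['R'],d['t'])
    print('before press scene',sub(S5,217.3,186.3),sub(S5,228.4,171.7))
E
python3 hz.py; python3 st.py
```

```text
used nose [209.503 130.255] [294.131 204.245] X mm [681.655 116.608 210.467] du 0.4554460037924173
used mid [207.422 158.373] [301.594 188.53 ] X mm [616.579 119.745 210.744] du 0.4311752289510764
new nose [296.019 136.36 ] [217.58  188.181] X mm [672.419 -83.246 207.243] du 0.4999287253745308
new mid [294.336 164.33 ] [228.134 173.604] X mm [607.143 -79.979 209.217] du 0.7057591317992831
used droop deg 0.24389350180373706 len 65.15216318683531 yaw 177.2404380859638
new droop deg 1.7296321527985639 len 65.38735329065625 yaw 177.1353586178128
before press scene [217.706 186.203] [228.171 171.595]
[ 0.396  -0.3766  0.3488] jaw -92.96 tilt [ 3.e-04 -4.e-04 -1.e+00] [ 0.09 -0.91  0.26] [0.01 0.03 0.01] -8.287334608092246e-05 21.0667 [-0.89  0.19  1.29 -0.    1.67  0.73]
```

Measured droop is about 1.5° relative to the used bracket, with the root at home height (+0.2 mm). My first press dragged the top outward (−8 N in x on the tool). I'll press once more with an inward bias so it seats square, then re-measure.

step_arm:
  increments:
    - {"grip": 0, "delta_pos": [0.017, 0.03, 0], "twist": 0}
    - {"grip": 0, "delta_pos": [0.017, 0.03, 0], "twist": 0}
    - {"grip": 0, "delta_pos": [0.017, 0.03, 0], "twist": 0}
    - {"grip": 0, "delta_pos": [0.017, 0.03, 0], "twist": 0}
    - {"grip": 0, "delta_pos": [0.017, 0.03, 0], "twist": 0}
    - {"grip": 0, "delta_pos": [0.017, 0.03, 0], "twist": 0}
    - {"grip": 0, "delta_pos": [0.017, 0.03, 0], "twist": 0}
    - {"grip": 0, "delta_pos": [0.017, 0.03, 0], "twist": 0}
    - {"grip": 0, "delta_pos": [0.017, 0.03, 0], "twist": 0}
    - {"grip": 0, "delta_pos": [0.016, 0.0296, 0], "twist": 0}

```text
clock: 21.9
position: [0.5654, -0.0756, 0.3487]
ee_rot: [-0.018, 0.707, -0.018, -0.707]
contact_force: [-0.3, -0.9, 0.0]
width: -0.0003
```

step_arm:
  increments:
    - {"grip": 0, "delta_pos": [0, 0, -0.03], "twist": 0}
    - {"grip": 0, "delta_pos": [0, 0, -0.03], "twist": 0}
    - {"grip": 0, "delta_pos": [0, 0, -0.03], "twist": 0}
    - {"grip": 0, "delta_pos": [0, 0, -0.03], "twist": 0}
    - {"grip": 0, "delta_pos": [0, 0, -0.02], "twist": 0}
    - {"grip": 0, "delta_pos": [0, 0, -0.008], "twist": 0}
    - {"grip": 0, "delta_pos": [0, 0, 0], "twist": 0}
    - {"grip": 0, "delta_pos": [0, 0, 0], "twist": 0}

```text
clock: 22.57
position: [0.5653, -0.0776, 0.2013]
ee_rot: [-0.018, 0.707, -0.019, -0.706]
contact_force: [0.7, 0.4, 0.7]
width: 0.0001
```

```bash
python3 st.py
```

```text
[ 0.5653 -0.0776  0.2013] jaw -93.0 tilt [ 1.e-03 -4.e-04 -1.e+00] [0.75 0.42 0.73] [ 0.05  0.05 -0.02] 8.260049027653575e-05 22.5667 [-0.26  0.27  1.53 -0.    1.34  1.36]
```

step_arm:
  increments:
    - {"grip": 0, "delta_pos": [0, 0, -0.005], "twist": 0}
    - {"grip": 0, "delta_pos": [0, 0, -0.004], "twist": 0}
    - {"grip": 0, "delta_pos": [0, 0, -0.003], "twist": 0}
    - {"grip": 0, "delta_pos": [0, 0, 0], "twist": 0}
    - {"grip": 0, "delta_pos": [0, 0, 0], "twist": 0}

```text
clock: 22.98
position: [0.5648, -0.0776, 0.1887]
ee_rot: [-0.019, 0.707, -0.019, -0.707]
contact_force: [0.5, 0.5, -0.5]
width: 0.0002
```

step_arm:
  increments:
    - {"grip": 0, "delta_pos": [-0.001, 0, -0.002], "twist": 0}
    - {"grip": 0, "delta_pos": [-0.001, 0, -0.002], "twist": 0}
    - {"grip": 0, "delta_pos": [0, 0, 0], "twist": 0}
    - {"grip": 0, "delta_pos": [0, 0, 0], "twist": 0}

```text
clock: 23.32
position: [0.5647, -0.0778, 0.1872]
ee_rot: [-0.018, 0.709, -0.019, -0.705]
contact_force: [0.6, 1.3, 9.4]
width: 0.0001
```

step_arm:
  increments:
    - {"grip": 0, "delta_pos": [-0.001, 0, -0.002], "twist": 0}
    - {"grip": 0, "delta_pos": [-0.001, 0, -0.002], "twist": 0}
    - {"grip": 0, "delta_pos": [0, 0, 0], "twist": 0}
    - {"grip": 0, "delta_pos": [0, 0, 0], "twist": 0}

```text
clock: 23.65
position: [0.565, -0.0779, 0.1869]
ee_rot: [-0.018, 0.711, -0.019, -0.702]
contact_force: [0.3, 1.7, 22.5]
width: 0.0002
```

step_arm:
  increments:
    - {"grip": 0, "delta_pos": [-0.002, 0, -0.001], "twist": 0}
    - {"grip": 0, "delta_pos": [-0.002, 0, 0], "twist": 0}
    - {"grip": 0, "delta_pos": [0, 0, 0], "twist": 0}
    - {"grip": 0, "delta_pos": [0, 0, 0], "twist": 0}

```text
clock: 23.98
position: [0.565, -0.078, 0.1871]
ee_rot: [-0.018, 0.715, -0.019, -0.699]
contact_force: [5.8, 1.9, 22.8]
width: -0.0
```

```bash
python3 st.py
```

```text
[ 0.565  -0.078   0.1871] jaw -93.04 tilt [ 0.0219 -0.0024 -0.9998] [ 5.81  1.93 22.84] [ 0.39 -0.89 -0.  ] -3.0109070461031093e-05 23.9833 [-0.26  0.27  1.57  0.    1.28  1.36]
```

Inward drag is now applied (5.8 N) with 23 N down. I'll retract and re-measure.

step_arm:
  increments:
    - {"grip": 0, "delta_pos": [0, 0, 0.008], "twist": 0}
    - {"grip": 0, "delta_pos": [0.004, 0, 0.015], "twist": 0}
    - {"grip": 0, "delta_pos": [0.004, 0, 0.035], "twist": 0}
    - {"grip": 0, "delta_pos": [0, 0, 0.035], "twist": 0}
    - {"grip": 0, "delta_pos": [0, 0, 0.035], "twist": 0}
    - {"grip": 0, "delta_pos": [0, 0, 0.035], "twist": 0}
    - {"grip": 0, "delta_pos": [-0.02, -0.03, 0], "twist": 0}
    - {"grip": 0, "delta_pos": [-0.02, -0.03, 0], "twist": 0}
    - {"grip": 0, "delta_pos": [-0.02, -0.03, 0], "twist": 0}
    - {"grip": 0, "delta_pos": [-0.02, -0.03, 0], "twist": 0}

```text
clock: 24.82
position: [0.4836, -0.1984, 0.3427]
ee_rot: [-0.018, 0.707, -0.018, -0.707]
contact_force: [0.6, 0.3, -0.8]
width: -0.0001
```

step_arm:
  increments:
    - {"grip": 0, "delta_pos": [-0.02, -0.03, 0], "twist": 0}
    - {"grip": 0, "delta_pos": [-0.02, -0.03, 0], "twist": 0}
    - {"grip": 0, "delta_pos": [-0.02, -0.03, 0], "twist": 0}
    - {"grip": 0, "delta_pos": [-0.02, -0.03, 0], "twist": 0}
    - {"grip": 0, "delta_pos": [-0.01, -0.03, 0], "twist": 0}
    - {"grip": 0, "delta_pos": [0, -0.03, 0], "twist": 0}
    - {"grip": 0, "delta_pos": [0, 0, 0], "twist": 0}
    - {"grip": 0, "delta_pos": [0, 0, 0], "twist": 0}
    - {"grip": 0, "delta_pos": [0, 0, 0], "twist": 0}

```text
clock: 25.57
position: [0.3946, -0.3769, 0.3422]
ee_rot: [0.019, -0.707, 0.018, 0.707]
contact_force: [0.4, 0.8, -0.3]
width: 0.0001
```

```bash
python3 st.py; python3 hz.py
python3 - <<'E'
from m import *
T0,S0=T,S
T=cam('top');S=cam('scene')
for n,A,B,(x,y,w,h) in(('carton',T0,T,(345,200,70,50)),('reels',T0,T,(228,134,45,30)),('carton_s',S0,S,(150,160,60,45)),('reels_s',S0,S,(240,220,45,40))):
    d=np.abs(A[0][y:y+h,x:x+w].astype(int)-B[0][y:y+h,x:x+w]).max(2); print(n,(d>40).sum())
E
```

```text
[ 0.3946 -0.3769  0.3422] jaw -93.03 tilt [-5.0e-04  1.5e-03 -1.0e+00] [ 0.37  0.83 -0.3 ] [-0.03 -0.02  0.07] 8.344884413352887e-05 25.5667 [-0.89  0.19  1.3   0.    1.65  0.73]
used nose [209.511 130.245] [294.131 204.257] X mm [681.682 116.592 210.448] du 0.44598894633816144
used mid [207.43  158.411] [301.589 188.528] X mm [616.499 119.73  210.688] du 0.43683320722959706
new nose [296.174 136.545] [217.663 188.087] X mm [672.01  -83.619 207.165] du 0.34657295855834036
new mid [294.445 164.403] [228.101 173.52 ] X mm [606.968 -80.218 209.324] du 0.6770469391842084
used droop deg 0.2107359707811686 len 65.25923530786547 yaw 177.24360618187953
new droop deg 1.898637920475721 len 65.1663287415102 yaw 177.00742100658618
before press scene [217.706 186.203] [228.171 171.595]
carton 0
reels 0
carton_s 0
reels_s 0
```

The droop comes straight back, so it is the natural 1 mm play under gravity. The root is at home height and the stop was rigid under both presses, so I'm handing in.

```bash
python3 -c "
from rig import manip
print(manip.sign_off())"
```

```text
the job is handed in; nothing more can be done
None
```

The bracket is hooked by both claws into the free post's two top slots and pressed down past the catch. It still droops about 1.6° at the nose compared with the fixed bracket, so it is not perfectly square.

**Pressing:** I pressed with shut fingers about 24 mm from the root. It gave way with a snap, then hit a rigid stop that held at up to 29 N. A second press of about 23 N, dragging slightly inward, met the same stop. I then moved the arm clear and handed in at about 26 s.

**Last checks that agreed:**
- The root is within about 0.5 mm of the fixed bracket's height.
- The spacing between the brackets is about 200 mm and the yaw matches to about 0.2°.
- The image areas around the carton and reels show no change from the start.

**Checks that did not fully agree:**
- **Droop:** the nose sits about 3 mm low, and the second press did not change it. I take this to be the 1 mm of play in the claws. The droop was about the same before the snap, so being locked rests on the force record and root height, not on squareness.
- **Fingertips:** in the images, the shut fingertips looked about 25 mm above the reported TCP. I found the press contact by force instead.

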